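# Tip the cleaned clipper guards from the bath beaker into the drying tray

### The job

The three clipper guards are clean: lift the square steel beaker that holds them out of the small ultrasonic bath, hold it low over the drying tray, its mouth no more than a hand's breadth above it, and tip it well past level until all three guards have slid out into the tray. Then stand the empty beaker upright in the white drip dish, flat on its floor, set down and not dropped; leave the other things on the counter where they are.

Things in the scene. Friction and masses are not known exactly. Their poses are not given: they have to be found in the camera images.
- beaker: square open beaker of plain steel, 62 x 62 mm outside, 95 mm tall, wall 3 mm (inside 56 x 56), bottom 5 mm thick, about 0.25 kg; origin at the centre of its underside, z along the beaker from bottom to mouth, x and y square to its flat sides. It starts upright on the floor of the bath's tank, guards inside; the guards slide off its wall only when that slopes down by 25 to 40 degrees
- beaker_mouth (a point): centre of the beaker's mouth, 95 mm from its underside
- guard_1: black clipper comb guard, 43 x 44 x 14 mm, about 20 g, loose in the beaker at the start; origin at the centre of its underside, z up when it lies on its teeth
- guard_2: second clipper comb guard, same size and origin
- guard_3: third clipper comb guard, same size and origin
- drying_tray: shallow aluminium tray with drain ribs, 180 mm along its x, 140 mm along its y, 30 mm tall, wall 3 mm, floor 3 mm with ribs 3 mm high; it does not move; origin at the centre of its underside
- drip_dish: low white square dish, 88 x 88 mm, rim 10 mm tall and 9 mm wide round a recess 70 x 70 mm whose floor is 4 mm above the worktop; it does not move; origin at the centre of its underside, x and y square to its sides
- bath: small white ultrasonic bath, an open tank in a housing 104 mm along its x, 156 mm along its y, 127 mm tall; tank inside 86 x 138 mm, its floor 22 mm above the worktop, so the beaker's rim is 10 mm below the bath's; knob and switch on the front are not used; it does not move; origin at the centre of its underside
- cream_tube: white upright cream bottle, 29 x 42 x 85 mm, behind the work; leave alone; origin at the centre of its underside
- clipper_2: dark grey cordless hair clipper, 44 x 178 x 35 mm, lying behind the work; leave alone; origin at the centre of its underside, long axis y
- trimmer: small black trimmer, 25 x 125 x 21 mm, lying behind the work; leave alone; origin at the centre of its underside

How it is judged (in metres and radians):
On the way:
1. the beaker is held low over the tray, tipped well past level (angle between beaker's own z axis and vertical above 2 rad and horizontal distance between beaker_mouth and drying_tray below 0.1 m and height (world z) of beaker_mouth below 0.15 m), for 0.2 s.
At the end, for the whole second after the job is handed in: All three guards lie at rest inside the drying tray (centres within its walls, below 60 mm). The beaker stands upright (within 0.06 rad) on the floor of the drip dish, centred within 6 mm, its underside less than 2.5 mm above the dish floor, released and at rest (x of guard_1 in the frame of drying_tray between -0.087 and 0.087 m and y of guard_1 in the frame of drying_tray between -0.067 and 0.067 m and height (world z) of each of guard_1, guard_2, guard_3 below 0.06 m and linear speed of each of guard_1, guard_2, guard_3, beaker below 0.03 m/s and x of guard_2 in the frame of drying_tray between -0.087 and 0.087 m and y of guard_2 in the frame of drying_tray between -0.067 and 0.067 m and x of guard_3 in the frame of drying_tray between -0.087 and 0.087 m and y of guard_3 in the frame of drying_tray between -0.067 and 0.067 m and x of beaker in the frame of drip_dish between -0.006 and 0.006 m and y of beaker in the frame of drip_dish between -0.006 and 0.006 m and z of beaker in the frame of drip_dish below 0.0065 m and angle between beaker's own z axis and vertical below 0.06 rad); the robot touches nothing.
It fails at once if the beaker dropped into the dish (within 12 mm of its floor faster than 0.45 m/s) (horizontal distance between beaker and drip_dish below 0.03 m and z of beaker in the frame of drip_dish below 0.016 m and linear speed of beaker above 0.45 m/s).
It fails at once if the cream tube was pushed over 20 mm (distance of cream_tube from where it was at the start of the episode above 0.02 m).
It fails at once if the clipper was pushed over 20 mm (distance of clipper_2 from where it was at the start of the episode above 0.02 m).
It fails at once if the trimmer was pushed over 20 mm (distance of trimmer from where it was at the start of the episode above 0.02 m).
It also fails if it takes over 72 s, if anything falls off the work surface, if the arm or the gripper's body presses on something with over 40 N, if the wrist force passes 120 N, or if a joint passes its speed limit or range.

### The arm

A 7-joint arm with a two-finger parallel gripper is mounted at the origin on a cart in front of the work surface, level with it; the furniture and walls round the work are solid. World frame = base frame: x ahead of the robot, y to its left, z up, the work surface at z = 0. Lengths are in mm, angles in rad, forces in N, time in s.
With the tool pointing down it reaches from about 400 to 875 mm from the base axis. Payload 4.4 kg.
Tool frame: the origin (TCP) lies midway between the tips of the shut fingers; the grasp point (between the pads) lies 19 mm behind it (ctrl.grip_point_offset is the distance from the TCP to the grasp point, in mm); z points along the fingers, x is the direction in which the jaws open and shut, and the axes are right-handed (so a half turn about z gives the same grasp; the last joint's range is limited). The gripper opens to 85 mm and grips with 20 to 120 N. Pads are 22 mm wide; open, the fingers measure 114 mm over their backs; the gripper's body (76 mm by 85 mm) begins 54 mm behind the grasp point. The pads swing forward as they close: fully open they stand 13 mm farther back than shut.
Start: joints at [1.048, 0.628, 0.038, 1.517, -0.027, 0.996, -0.02], TCP at [286.729, -583.356, 231.313] pointing down, gripper open.
Joint ranges: [-3.06, 3.06], [-0.37, 2.12], [-1.25, 1.32], [0.18, 2.47], [-1.1, 4.24], [0.23, 1.98], [-2.94, 2.94]. Speed limits (rad/s): [2.57, 2.57, 3.14, 3.14, 3.14, 3.14, 3.14].

### API

Orientations are given as [roll, pitch, yaw] about the fixed x, y, z axes, in that order (R = Rz(yaw) Ry(pitch) Rx(roll)).
In Python, from cell import ctrl, viewer gives the robot as it stands.
- The arm moves only by the tool apply_moves, never from a script. Its argument "series" is a list that holds one entry, the list of rows, each a list of 6 numbers: the shift along the tool's x, y, z normalised to -1 to 1, where 1 is 50 mm, then the turn, a rotation vector about the tool's x, y, z normalised to -1 to 1, where 1 is 6 degrees. In form: [[[tx, ty, tz, rx, ry, rz], ...]]. A call has exactly 5 rows; each row shifts and turns the commanded pose from where the row before left it, along the tool's axes as they then stand; what a row does not reach is not made up. A row lasts 1/8 s, in which the tool goes at most 62.5 mm and 10.7 degrees, less where a joint would pass 70% of its speed; a pose out of reach is approached as far as the arm can. A call with a number of a shift or a turn outside -1 to 1 is refused whole. A call with a gripper value outside its range is refused whole. "claw" is the gripper command: -1 is shut, 1 is fully open, values between are in proportion, set as the call begins (left out, the last holds). The fingers move at their own pace and stop on an object; the grip force is fixed at half the most. Time passes only in rows, so rows that do not move let the fingers close, or fill a call up. It gives the time, the measured TCP pose, the force and the opening at its end, in the units of the state.
- ctrl.read_state(): the state, without advancing time (a new reading comes with each control period).
- viewer.get_image(name): name is "scene" or "top" or "wrist"; returns the picture (480x640x3 uint8, blue, green, red); there is no depth.
- viewer.camera_info(name): a dict with "K" (3x3 intrinsics, pixels), "R" (3x3) and "t" (3): a world point X has camera coordinates R X + t. Camera axes: x right, y down, z forward; pixel columns grow to the right and rows downward; lengths in mm; the calibration is good to about 2 mm. The wrist camera is an equidistant fisheye: a pixel r from the principal point sees the ray r / f radians off the axis. A picture is of the moment at which its call begins: read the wrist's pose just before it. camera_info takes no time and is no camera call; for the wrist camera it gives the pose at the moment of the call.
- ctrl.finish_job(): hands the job in, once; it reports no verdict.
Trained networks look in the newest picture that a camera, given by its name, has taken for a name from the list of things; names that differ only in an ending like _2 or _b are one class to them, and where a whole thing is asked for, a point or a joint stands for the part that bears it (a point fixed in the world has none). Each returns a list of dicts, best first, with "score" (0 to 1); they miss things now and then, are a little off and sometimes report something else, mostly with a low value. They report only what shows in the picture. A call takes as long as a camera call.
- viewer.find_in(camera, label): "location" ([column, row] as shares, 0 to 1, of the picture: columns of its width, rows of its height, amid what is visible of it).
The state is a dict: "clock": time; "qpos": joint angles; "qd": joint speeds; "tau": joint torques, N m; "eef_pos": TCP position; "tool_rot": TCP orientation; "force": force on the tool from outside, world axes, zero at the start; "torque": the same for the moment, N m; "width": finger opening in mm.
Only numpy, scipy, OpenCV 4.12 (cv2) and the standard library are available. Lean on these libraries where they do the work, as an engineer would, in place of code of your own. Each camera call takes 0.05 s, during which the arm holds its last target. There are 200 camera calls.

## Working session

There is one attempt and no reset: what is moved stays moved. The work goes in short steps, Python scripts to look and compute and a tool call to move; the robot and the scene stay as the last step left them, time stands still between calls to the robot, and variables do not carry over. Pictures are saved under pics/ and viewed, about 8 in all and at most 12, crops included, and the job is handed in when it is done.

Besides the shell and the picture viewer there is one more tool, called after ">>>" as a command line: name --argument value ..., lists and objects as JSON in quotes. apply_moves: Moves the arm, as the interface text tells. Scaled input: -1 to 1 covers 50 mm each way for a shift and 6 degrees each way for a turn. Its arguments: {"type":"object","properties":{"series":{"type":"array","items":{"type":"array","items":{"type":"array","items":{"type":"number"}}}},"claw":{"type":"number"}},"required":["series"]}

```bash
ls; mkdir -p pics; python3 - <<'E'
from cell import ctrl, viewer
import cv2
s=ctrl.read_state(); print(s)
print(ctrl.grip_point_offset)
for n in ("scene","top"):
    im=viewer.get_image(n); cv2.imwrite(f"pics/{n}0.png",im)
    i=viewer.camera_info(n); print(n,i)
    for l in ("beaker","drying_tray","drip_dish","bath","cream_tube","clipper_2","trimmer","guard_1"):
        print(l,[(round(d['score'],2),round(d['location'][0]*640),round(d['location'][1]*480)) for d in viewer.find_in(n,l)[:3]])
E
```

```text
pics
{'clock': 0.0, 'qpos': array([ 1.04821719,  0.62933755,  0.03846691,  1.51837405, -0.02696917,
        0.99629242, -0.02000958]), 'qd': array([-0.00027617,  0.0002206 , -0.00078913,  0.00051739,  0.00101663,
        0.00068734, -0.00211919]), 'tau': array([-1.47359260e-04, -5.63386667e+01,  1.22607742e+00, -1.93440467e+01,
        1.09162283e-02,  1.05881039e-02, -1.15003218e-05]), 'eef_pos': array([ 286.41769547, -582.79710175,  230.39317917]), 'tool_rot': array([ 3.14152746e+00,  1.89173108e-03, -1.11403038e+00]), 'force': array([-0.21013326,  0.53024666,  0.44910985]), 'torque': array([-0.01320592,  0.01474392, -0.01746248]), 'width': 85.27411255390324}
18.700000000000003
scene {'K': array([[622.35201449,   0.        , 319.45495281],
       [  0.        , 622.35201449, 249.69072355],
       [  0.        ,   0.        ,   1.        ]]), 'R': array([[-0.56476953, -0.82486149, -0.02527646],
       [-0.32447667,  0.2501176 , -0.91222589],
       [ 0.75878209, -0.50699577, -0.40890711]]), 't': array([ 355.09514814,  276.523807  , 1055.27963599])}
beaker [(0.59, 249, 313)]
drying_t
[... 176 characters left out ...]
{'K': array([[481.14988577,   0.        , 317.85516832],
       [  0.        , 481.14988577, 237.39670987],
       [  0.        ,   0.        ,   1.        ]]), 'R': array([[ 2.19182306e-02, -9.99759754e-01, -1.56498833e-04],
       [-9.95885198e-01, -2.18195182e-02, -8.79578390e-02],
       [ 8.79332928e-02,  2.08373507e-03, -9.96124186e-01]]), 't': array([  14.15168237,  572.95107711, 1260.63795244])}
beaker [(0.56, 201, 298)]
drying_tray [(0.82, 432, 270)]
drip_dish [(0.92, 332, 266), (0.46, 202, 296)]
bath [(0.58, 214, 309), (0.3, 332, 268)]
cream_tube [(0.63, 204, 296), (0.55, 337, 176)]
clipper_2 [(0.69, 426, 183), (0.57, 201, 295)]
trimmer [(0.59, 370, 174)]
guard_1 [(0.54, 202, 294)]
```

```bash
python3 - <<'E'
import cv2
a=cv2.imread("pics/top0.png")[140:380,130:530]
cv2.imwrite("pics/topc.png",cv2.resize(a,(800,480),interpolation=cv2.INTER_CUBIC))
E
```

```text
(no output)
```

View pics/topc.png

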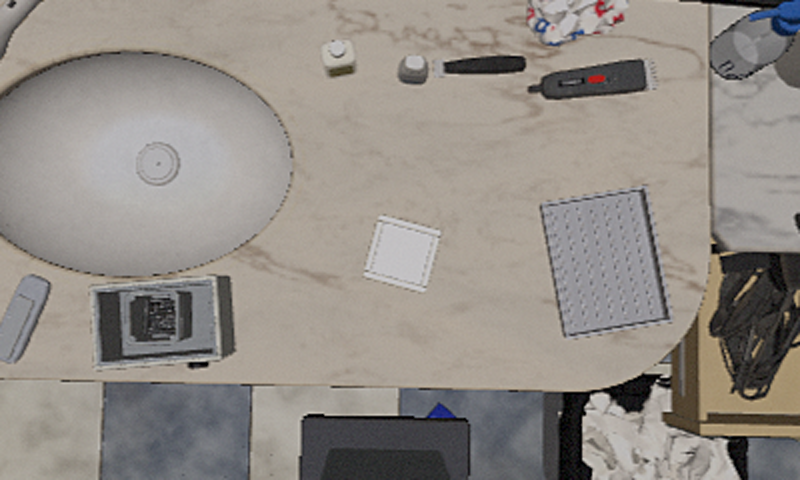

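View pics/scene0.png

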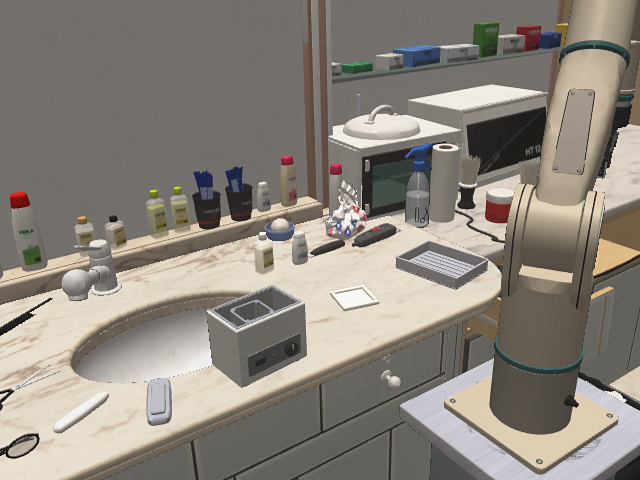

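Top view crop (offset 130,140; 2x): bath at (160,322) with the beaker in it, the dish at (402,253), the tray at (605,262), and clipper, trimmer and bottle along the back. Next I zoom in for corners.

```bash
python3 - <<'E'
import cv2,numpy as np
t=cv2.imread("pics/top0.png"); s=cv2.imread("pics/scene0.png")
def c(im,x,y,w,h,k): return cv2.resize(im[y:y+h,x:x+w],(w*k,h*k),interpolation=cv2.INTER_CUBIC)
A=c(t,170,272,80,60,5) #400x300
B=c(t,305,240,80,60,5)
C=c(s,200,280,114,60,3)
C=c(s,200,275,100,75,4)
D=c(t,395,228,80,84,5)[:300] if 0 else c(t,393,230,80,80,5)[:400]
D=cv2.resize(t[230:314,390:478],(0,0),fx=3.5,fy=3.5)
out=np.zeros((600,800,3),np.uint8)
out[:300,:400]=A; out[:300,400:]=B; out[300:600,:400]=C; out[300:300+D.shape[0],400:400+D.shape[1]]=D[:300]
cv2.imwrite("pics/z.png",out)
E
```

```text
(no output)
```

View pics/z.png

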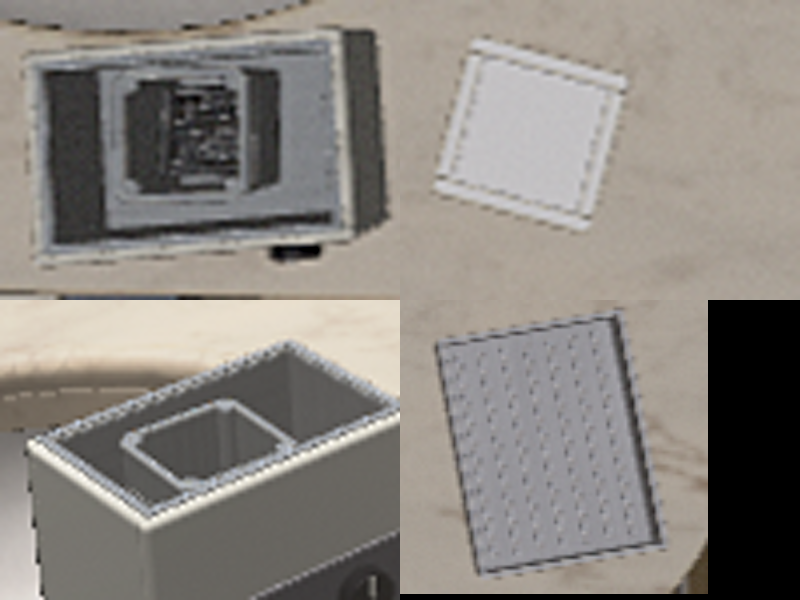

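```bash
cat > h.py <<'E'
import numpy as np
from scipy.optimize import least_squares
from cell import ctrl, viewer
def proj(n,X):
    i=viewer.camera_info(n); c=X@np.array(i['R']).T+i['t']; p=c@np.array(i['K']).T; return p[:,:2]/p[:,2:]
def rect(p,w,d,z):
    x,y,a=p; P=np.array([[w,d],[w,-d],[-w,-d],[-w,d]])/2   # TL,TR,BR,BL in the top picture
    R=np.array([[np.cos(a),-np.sin(a)],[np.sin(a),np.cos(a)]]); return np.c_[P@R.T+[x,y],np.full(4,z)]
def fit(views,w,d,z,p0):
    # views: (cam, 4x2 pixels, nan = unseen)
    def f(p):
        r=[]
        for n,px in views: r.append((proj(n,rect(p,w,d,z))-px).ravel())
        r=np.concatenate(r); return r[~np.isnan(r)]
    s=least_squares(f,p0); return s.x,s.fun
E
python3 - <<'E'
from h import *
N=np.nan
def px(off,k,P): return (np.array(P,float)+.5)/k-.5+np.array(off)
A=lambda P:px((170,272),5,P); B=lambda P:px((305,240),5,P); C=lambda P:px((200,275),4,P); D=lambda P:px((390,230),3.5,P)
def show(n,v,*a):
    for vv in ([v] if len(v)==1 else [v]+[[q] for q in v]):
        p,f=fit(vv,*a); print(n,p[:2].round(1),np.degrees(p[2]).round(1),f.round(1))
# scene corners: right of picture = -y; bottom = -x
show('bath',[('top',A([(27,58),(342,30),(353,237),(40,262)])),('scene',C([(30,145),(292,40),(N,N),(150,222)]))],104,156,127,[480,260,0])
show('beaker',[('top',A([(115,72),(242,66),(248,192),(122,200)])),('scene',C([(122,138),(228,100),(297,145),(190,190)]))],62,62,117,[480,260,0])
show('dish',[('top',B([(77,38),(227,80),(187,230),(35,188)]))],88,88,10,[520,-30,-.3])
show('tray',[('top',D([(37,43),(217,13),(263,245),(80,275)]))],180,140,30,[520,-230,.2])
E
```

```text
bath [402.4 292.1] 6.4 [-1.2 -0.7 -0.4 -0.8  0.6  0.6 -1.1  1.4 -0.9 -1.7  1.1 -2.1  0.7  0.8]
bath [402.8 290.9] 6.0 [-0.5 -1.1  0.3 -0.8  1.   0.7 -0.7  1.1]
bath [400.3 293.9] 6.7 [-1.3 -0.8  0.7 -1.4  0.6  1.6]
beaker [408.7 299.5] 4.4 [-0.4  0.2 -0.6 -0.  -0.9  0.2 -1.  -0.  -0.7 -0.3  0.4 -1.3  1.5 -0.6
  0.2 -0.6]
beaker [409.  297.8] 4.9 [ 0.2  0.2  0.  -0.2 -0.1 -0.  -0.2  0. ]
beaker [406.9 301.2] 4.0 [-1.   0.2  0.2 -0.7  1.2  0.1 -0.3  0.1]
dish [496.5 -10.1] -14.2 [-0.5 -0.9  1.  -0.6  0.4  1.  -0.8  0.6]
tray [ 490.6 -277.9] 10.8 [-0.1 -0.4  0.1 -0.5 -0.   0.3 -0.   0.6]
```

>>> apply_moves --series '[[[0,0,-0.4,0,0,0],[0,0,-0.4,0,0,0],[0,0,0,0,0,0],[0,0,0,0,0,0],[0,0,0,0,0,0]]]' --claw 1

```text
clock: 1.52
eef_pos: [286.5, -582.8, 270.2]
tool_rot: [3.142, 0.002, -1.114]
force: [-0.9, -0.4, -1.8]
width: 85.6
```

```bash
cat >> h.py <<'E'
from scipy.spatial.transform import Rotation as Ro, Slerp
import json,sys
def euler(rpy): return Ro.from_euler('xyz',rpy)
def down(yaw_deg): return Ro.from_euler('xyz',[180,0,yaw_deg],degrees=True)
def plan(wps,start=None,vmax=45.,wmax=5.8):
    """wps: list of (pos, Rotation[, nrows]); prints rows in calls of 5, rounded with feedback"""
    if start is None:
        s=ctrl.read_state(); start=(s['eef_pos'],euler(s['tool_rot']))
    p,R=np.array(start[0],float),start[1]; rows=[]; p0,R0=p,R
    for w in wps:
        p1,R1=np.array(w[0],float),w[1]
        ang=np.degrees((R0.inv()*R1).magnitude())
        n=w[2] if len(w)>2 else max(1,int(np.ceil(max(np.linalg.norm(p1-p0)/vmax,ang/wmax))))
        sl=Slerp([0,1],Ro.concatenate([R0,R1]))
        for k in range(1,n+1):
            pt=p0+(p1-p0)*k/n; Rt=sl(k/n)
            t=np.round(R.inv().apply(pt-p)/50,2); r=np.round(np.degrees((R.inv()*Rt).as_rotvec())/6,2)
            if max(abs(t).max(),abs(r).max())>1: print("OVER",t,r)
            p=p+R.apply(t*50); R=R*Ro.from_rotvec(np.radians(r*6)); rows.append([float(v)+0. for v in (*t,*r)])
        p0,R0=p1,R1
    while len(rows)%5: rows.append([0]*6)
    for k in range(0,len(rows),5): print(json.dumps([rows[k:k+5]]).replace('0.0,','0,').replace('0.0]','0]'))
def log():
    s=ctrl.read_state(); open('log.txt','a').write(json.dumps([*map(float,s['qpos']),*map(float,s['eef_pos']),*map(float,s['tool_rot'])])+'\n'); return s
E
python3 - <<'E'
from h import *
log()
plan([((480,-250,270),down(-20)),((500,0,270),down(20)),((409,299.5,270),down(94.5))])
E
```

```text
[[[-0.47, -0.71, 0, 0, 0, -0.81], [-0.42, -0.75, 0, 0, 0, -0.81], [-0.34, -0.78, 0, 0, 0.01, -0.81], [-0.28, -0.81, 0, 0, 0, -0.82], [-0.21, -0.83, 0.01, 0, 0, -0.81]]]
[[[-0.14, -0.85, 0, 0, 0, -0.81], [-0.06, -0.85, 0, -0.01, 0, -0.81], [0, -0.86, 0, 0, 0, -0.81], [0.08, -0.85, 0, 0, 0.01, -0.81], [-0.19, -0.69, 0, 0, 0, -0.96]]]
[[[-0.12, -0.7, 0, 0, 0, -0.95], [-0.05, -0.72, 0, 0, 0, -0.95], [0.02, -0.72, 0, 0, 0, -0.95], [0.09, -0.71, 0, 0, 0, -0.96], [0.16, -0.69, 0, 0, 0, -0.95]]]
[[[0.24, -0.68, 0, 0, 0, -0.95], [0.02, -0.48, 0, 0, 0, -0.96], [0.08, -0.48, 0, 0, 0, -0.95], [0.12, -0.46, 0, 0, 0, -0.96], [0.17, -0.46, 0, 0, 0, -0.95]]]
[[[0.21, -0.43, 0, 0, 0, -0.96], [0.25, -0.41, 0, 0, 0, -0.95], [0.29, -0.38, -0.01, 0, 0, -0.96], [0.33, -0.35, 0, 0, 0, -0.95], [0.37, -0.32, 0, 0, 0, -0.96]]]
[[[0.39, -0.28, 0, 0, 0, -0.95], [0.42, -0.23, 0, 0, 0, -0.96], [0.44, -0.2, 0, 0, 0, -0.95], [0.46, -0.15, 0, 0, 0, -0.96], [0, 0, 0, 0, 0, 0]]]
```

>>> apply_moves --series '[[[-0.47,-0.71,0,0,0,-0.81],[-0.42,-0.75,0,0,0,-0.81],[-0.34,-0.78,0,0,0.01,-0.81],[-0.28,-0.81,0,0,0,-0.82],[-0.21,-0.83,0.01,0,0,-0.81]]]'

```text
clock: 2.15
eef_pos: [394.6, -397.1, 270.2]
tool_rot: [3.142, -0.0, -0.686]
force: [-0.1, -0.7, -0.1]
width: 85.2
```

>>> apply_moves --series '[[[-0.14,-0.85,0,0,0,-0.81],[-0.06,-0.85,0,-0.01,0,-0.81],[0,-0.86,0,0,0,-0.81],[0.08,-0.85,0,0,0.01,-0.81],[-0.19,-0.69,0,0,0,-0.96]]]'

```text
clock: 2.78
eef_pos: [484.4, -212.8, 270.0]
tool_rot: [3.141, -0.002, -0.244]
force: [0.1, 0.5, 0.0]
width: 85.4
```

>>> apply_moves --series '[[[-0.12,-0.7,0,0,0,-0.95],[-0.05,-0.72,0,0,0,-0.95],[0.02,-0.72,0,0,0,-0.95],[0.09,-0.71,0,0,0,-0.96],[0.16,-0.69,0,0,0,-0.95]]]'

```text
clock: 3.4
eef_pos: [496.9, -35.4, 269.7]
tool_rot: [3.14, 0.0, 0.253]
force: [-0.5, 0.1, 0.5]
width: 85.3
```

>>> apply_moves --series '[[[0.24,-0.68,0,0,0,-0.95],[0.02,-0.48,0,0,0,-0.96],[0.08,-0.48,0,0,0,-0.95],[0.12,-0.46,0,0,0,-0.96],[0.17,-0.46,0,0,0,-0.95]]]'

```text
clock: 4.03
eef_pos: [471.8, 92.7, 269.7]
tool_rot: [3.139, 0.001, 0.754]
force: [0.6, 0.3, -0.6]
width: 85.4
```

>>> apply_moves --series '[[[0.21,-0.43,0,0,0,-0.96],[0.25,-0.41,0,0,0,-0.95],[0.29,-0.38,-0.01,0,0,-0.96],[0.33,-0.35,0,0,0,-0.95],[0.37,-0.32,0,0,0,-0.96]]]'

```text
clock: 4.65
eef_pos: [436.8, 208.5, 270.1]
tool_rot: [3.14, 0.002, 1.256]
force: [-0.3, -0.7, -0.3]
width: 85.4
```

>>> apply_moves --series '[[[0.39,-0.28,0,0,0,-0.95],[0.42,-0.23,0,0,0,-0.96],[0.44,-0.2,0,0,0,-0.95],[0.46,-0.15,0,0,0,-0.96],[0,0,0,0,0,0]]]'

```text
clock: 5.28
eef_pos: [408.2, 301.6, 270.0]
tool_rot: [3.141, 0.001, 1.655]
force: [-0.1, -0.1, -0.5]
width: 85.4
```

```bash
python3 - <<'E'
from h import *
import cv2
s=log(); print(s['clock'],s['qpos'].round(3),s['eef_pos'].round(1),s['tool_rot'].round(3))
i=viewer.camera_info("wrist"); print(i)
im=viewer.get_image("wrist"); cv2.imwrite("pics/w1.png",im)
for l in ("beaker","bath"): print(l,viewer.find_in("wrist",l)[:2])
E
```

```text
5.275 [-0.136  0.476 -0.81   1.844  0.408  0.996  0.537] [408.2 301.6 270. ] [3.141e+00 1.000e-03 1.655e+00]
{'K': array([[371.64829954,   0.        , 319.25793761],
       [  0.        , 371.64829954, 239.82344032],
       [  0.        ,   0.        ,   1.        ]]), 'R': array([[-0.08338721,  0.99651567, -0.00175722],
       [ 0.95948999,  0.08076491,  0.26991849],
       [ 0.26911993,  0.02082171, -0.96288157]]), 't': array([-265.4917438 , -461.76940628,  299.36252408])}
beaker [{'location': [0.4906, 0.4756], 'score': 0.83}]
bath [{'location': [0.4313, 0.4306], 'score': 0.59}]
```

View pics/w1.png

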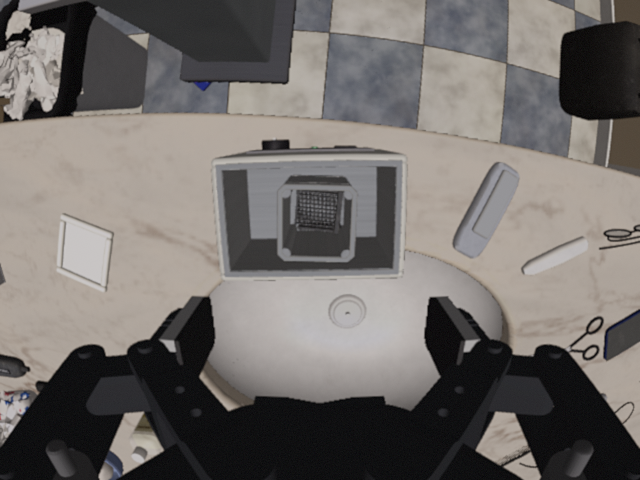

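The wrist view shows the beaker rim at (278,184), (353,182), (356,262), (278,260), the bath rim at (213,160) to (405,278), and the dish around (85,252). I'll fit these with the fisheye model.

```bash
cat >> h.py <<'E'
def fish(i,X):
    c=X@np.array(i['R']).T+i['t']; th=np.arctan2(np.hypot(c[:,0],c[:,1]),c[:,2]); ph=np.arctan2(c[:,1],c[:,0])
    K=i['K']; return np.c_[K[0][2]+K[0][0]*th*np.cos(ph),K[1][2]+K[0][0]*th*np.sin(ph)]
def fitw(i,px,w,d,z,p0):
    s=least_squares(lambda p:(fish(i,rect(p,w,d,z))-px).ravel(),p0); return s.x,s.fun.round(1)
E
python3 - <<'E'
from h import *
import cv2
i=viewer.camera_info("wrist")
g=cv2.cvtColor(cv2.imread("pics/w1.png"),cv2.COLOR_BGR2GRAY)
# in wrist pic: right=+y, down=+x -> TL(+x,+y)=right-bottom, TR(+x,-y)=left-bottom, BR(-x,-y)=left-top, BL=right-top
for n,px,w,d,z,p0 in (("beaker",[(356,262),(278,261),(278,184),(353,182)],62,62,117,(408,300,.08)),
  ("bath",[(405,278),(222,279),(213,160),(406,155)],104,156,127,(402,292,.1)),
  ("dish",[(106,291),(57,270),(63,214),(113,231)],88,88,10,(496,-10,-.25))):
    p,f=fitw(i,np.array(px,float),w,d,z,p0); print(n,p[:2].round(1),np.degrees(p[2]).round(1),f)
im=cv2.imread("pics/w1.png")
cv2.imwrite("pics/w1z.png",cv2.resize(im[140:300,200:420],None,fx=3.6,fy=3.6,interpolation=cv2.INTER_CUBIC))
E
```

```text
beaker [410.2 294.6] 5.2 [-2.3 -3.5  1.9 -1.7 -1.   1.8  1.4  2.8]
bath [406. 290.] 5.6 [ 0.4  1.3 -1.4  3.2 -3.1 -1.9  3.8 -1.7]
dish [495.8 -10.5] -13.7 [ 0.6  1.1  0.2  0.8 -1.6 -2.2  0.4  0.4]
```

View pics/w1z.png

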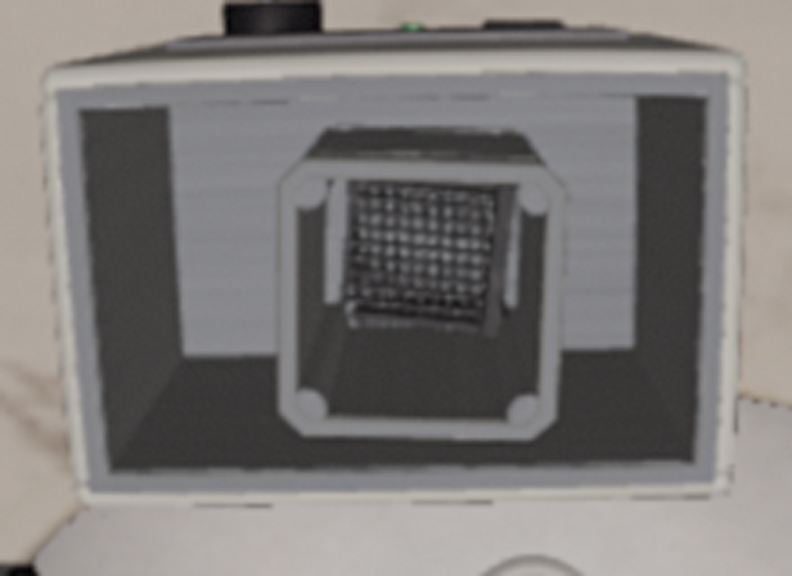

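```bash
python3 - <<'E'
from h import *
i=viewer.camera_info("wrist")
q=lambda P:(np.array(P,float)+.5)/3.6-.5+[200,140]
for n,px,w,d,z,p0 in (("beaker",[(556,440),(278,434),(280,162),(568,160)],62,62,117,(408,300,.08)),
  ("bath",[(727,495),(85,500),(45,68),(745,55)],104,156,127,(402,292,.1))):
    p,f=fitw(i,q(px),w,d,z,p0); print(n,p[:2].round(1),np.degrees(p[2]).round(1),f)
E
```

```text
beaker [410.6 294.8] 3.5 [-1.3 -1.9  2.2 -1.5  0.9  0.5 -1.7  2.3]
bath [405.5 289.5] 5.3 [ 3.   2.  -3.6  2.7 -2.6 -1.5  2.9 -1.8]
```

```bash
python3 - <<'E'
from h import *
plan([((409.5,297,150),down(95)),((409.5,297,84),down(95),5)])
E
```

```text
[[[-0.01, 0, 0.8, 0, 0.01, -0.03], [0, 0, 0.8, 0, 0.01, -0.03], [-0.01, 0, 0.79, 0.01, 0.01, -0.03], [0, 0, 0.27, 0, 0, 0], [0, 0, 0.26, 0, 0, 0]]]
[[[0, 0, 0.26, 0, 0, 0], [0, 0, 0.27, 0, 0, 0], [0, 0, 0.26, 0, 0, 0], [0, 0, 0, 0, 0, 0], [0, 0, 0, 0, 0, 0]]]
```

>>> apply_moves --series '[[[-0.01,0,0.8,0,0.01,-0.03],[0,0,0.8,0,0.01,-0.03],[-0.01,0,0.79,0.01,0.01,-0.03],[0,0,0,0,0,0],[0,0,0,0,0,0]]]' --claw 0.8

```text
clock: 6.05
eef_pos: [410.3, 298.3, 151.6]
tool_rot: [3.14, -0.002, 1.658]
force: [-1.1, -0.4, -0.0]
width: 76.9
```

```bash
python3 - <<'E'
from h import *
s=log(); print(s['eef_pos'].round(1),s['tool_rot'].round(3),s['width'])
plan([((409.5,297,84),down(95),6)])
E
```

```text
[410.3 298.3 151.6] [ 3.140e+00 -2.000e-03  1.658e+00] 76.9008377345518
[[[0, 0, 0.23, 0, 0, 0], [-0.01, -0.01, 0.22, 0, -0.01, 0], [0, 0, 0.23, 0.01, 0, 0], [-0.01, 0, 0.22, 0, 0, 0], [0, -0.01, 0.23, 0, 0, 0]]]
[[[-0.01, 0, 0.22, 0, -0.01, 0], [0, 0, 0, 0, 0, 0], [0, 0, 0, 0, 0, 0], [0, 0, 0, 0, 0, 0], [0, 0, 0, 0, 0, 0]]]
```

>>> apply_moves --series '[[[0,0,0.2,0,0,0],[-0.01,-0.01,0.2,0,0,0],[0,0,0.2,0,0,0],[-0.01,0,0.2,0,0,0],[0,-0.01,0.1,0,0,0]]]'

```text
clock: 6.68
eef_pos: [408.3, 296.7, 104.5]
tool_rot: [-3.14, -0.0, 1.659]
force: [0.5, -0.5, -0.2]
width: 76.8
```

>>> apply_moves --series '[[[0,0,0.15,0,0,0],[0,0,0.15,0,0,0],[0,0,0.15,0,0,0],[0,0,0,0,0,0],[0,0,0,0,0,0]]]'

```text
clock: 7.3
eef_pos: [408.6, 297.1, 83.0]
tool_rot: [3.142, -0.001, 1.659]
force: [-0.2, -0.3, 0.4]
width: 76.9
```

>>> apply_moves --series '[[[0,0,0.15,0,0,0],[0,0,0,0,0,0],[0,0,0,0,0,0],[0,0,0,0,0,0],[0,0,0,0,0,0]]]' --claw -1

```text
clock: 7.92
eef_pos: [409.0, 298.9, 76.3]
tool_rot: [3.14, -0.004, 1.659]
force: [-0.7, 2.3, 7.2]
width: 61.7
```

>>> apply_moves --series '[[[0,0,0,0,0,0],[0,0,-0.2,0,0,0],[0,0,-0.4,0,0,0],[0,0,-0.5,0,0,0],[0,0,-0.5,0,0,0]]]'

```text
clock: 8.55
eef_pos: [408.2, 296.1, 155.9]
tool_rot: [-3.14, 0.0, 1.659]
force: [-0.2, -0.4, -2.5]
width: 61.3
```

>>> apply_moves --series '[[[0,0,-0.5,0,0,0],[0,0,-0.5,0,0,0],[0,0,-0.3,0,0,0],[0,0,-0.1,0,0,0],[0,0,0,0,0,0]]]'

```text
clock: 9.18
eef_pos: [408.5, 296.4, 225.0]
tool_rot: [-3.141, -0.0, 1.659]
force: [0.8, 0.6, -3.4]
width: 61.6
```

```bash
python3 - <<'E'
from h import *
import cv2
s=log(); print(s['clock'],s['qpos'].round(3),s['eef_pos'].round(1),s['tool_rot'].round(3),s['width'],s['force'])
# kinematic model fit: Gen3-like
D=np.array([json.loads(l) for l in open('log.txt')])
def fk(q,P,sg):
    h,L1,L2,T,o1,o2,o3,yo=P[:8]; q=np.array(q)
    R=Ro.from_euler('z',yo); p=np.array([0,0,h])
    R=R*Ro.from_euler('z',sg*q[0]); R=R*Ro.from_euler('y',q[1]); R=R*Ro.from_euler('z',sg*q[2]); p=p+R.apply([0,o1,L1])
    R=R*Ro.from_euler('y',q[3])*Ro.from_euler('z',sg*q[4]); p=p+R.apply([0,o2,L2])
    R=R*Ro.from_euler('y',q[5])*Ro.from_euler('z',sg*q[6]); p=p+R.apply([0,o3,T]); return p,R
for sg in (1,-1):
    def f(P): return np.concatenate([np.r_[fk(d[:7],P,sg)[0]-d[7:10], 300*((fk(d[:7],P,sg)[1]*Ro.from_euler('z',P[8])).inv()*euler(d[10:])).as_rotvec()] for d in D])
    s=least_squares(f,[300,420,400,250,0,0,0,0,3.1]); print(sg,s.x.round(3),abs(s.fun).max())
E
```

```text
9.175 [-0.154  0.527 -0.779  1.909  0.469  0.896  0.492] [408.5 296.4 225. ] [-3.141 -0.     1.659] 61.64814276676582 [ 0.78352443  0.63015462 -3.37022952]
1 [-4.1118828e+04  2.6795000e+02  2.8431500e+02 -4.1315146e+04
  9.6705000e+01  1.1080130e+03 -1.5952110e+03 -1.5530000e+00
  4.3720000e+00] 166.68383352999473
-1 [ 6.74820e+02  5.62598e+02  3.81254e+02  6.91969e+02 -1.63380e+01
  7.04100e+00  3.23000e+00 -3.40000e-02  3.10800e+00] 0.5509080907576163
```

```bash
cat > kin.py <<'E'
from h import *
def fk(q,P):
    h,L1,L2,T,o1,o2,o3,yo,ty=P; Rz=lambda a:Ro.from_euler('z',-a); Ry=lambda a:Ro.from_euler('y',a)
    R=Ro.from_euler('z',yo)*Rz(q[0])*Ry(q[1])*Rz(q[2]); p=np.array([0,0,h])+R.apply([0,o1,L1])
    R=R*Ry(q[3])*Rz(q[4]); p=p+R.apply([0,o2,L2]); w=p
    R=R*Ry(q[5])*Rz(q[6]); p=p+R.apply([0,o3,T]); return p,R*Ro.from_euler('z',ty),w
PR=np.array([285,421,314,310,-12,0,0,0,3.14])
def kfit():
    D=np.array([json.loads(l) for l in open('log.txt')])
    def res(P,d):
        p,R,_=fk(d[:7],P); return np.r_[p-d[7:10],300*(R.inv()*euler(d[10:])).as_rotvec()]
    s=least_squares(lambda P:np.r_[np.concatenate([res(P,d) for d in D]),(P-PR)/[50,50,50,50,10,10,10,.1,.1]],PR); return s.x,abs(s.fun[:-9]).max()
LO=np.array([-3.06,-.37,-1.25,.18,-1.1,.23,-2.94]); HI=np.array([3.06,2.12,1.32,2.47,4.24,1.98,2.94])
def ik(p,R,q0,P,w=3.):
    f=lambda q:(lambda a:np.r_[a[0]-p,300*(a[1].inv()*R).as_rotvec(),w*(q-q0)])(fk(q,P))
    s=least_squares(f,np.clip(q0,LO+.01,HI-.01),bounds=(LO,HI)); a=fk(s.x,P); return s.x,np.linalg.norm(a[0]-p),np.degrees((a[1].inv()*R).magnitude())
E
python3 - <<'E'
from kin import *
P,e=kfit(); print(P.round(2),e); np.save('P.npy',P)
q=ctrl.read_state()['qpos']
# side-grip candidates at the dish and tray: horizontal-ish tool dir azimuth, elev, jaw horizontal
def side(az,el,roll=0):
    a,e=np.radians([az,el]); z=np.array([np.cos(a)*np.cos(e),np.sin(a)*np.cos(e),np.sin(e)]); x=np.array([-np.sin(a),np.cos(a),0]); 
    return Ro.from_matrix(np.c_[x,np.cross(z,x),z])*Ro.from_euler('z',roll,degrees=True)
rng=np.random.default_rng(0)
c=np.array([495.8,-10.3,68.])
for el in (0,-15,-30,-45):
  for az in (-104,-14,76,166):
    for roll in (0,180):
      R=side(az,el,roll); p=c+R.apply([0,0,18.7]); best=None
      for k in range(8):
        q0=q if k==0 else rng.uniform(LO,HI); x,a,b=ik(p,R,q0,P,.05 if k else .2)
        if best is None or a+b<best[0]-1: best=(a+b,x,fk(x,P)[2])
      print(el,az,roll,round(best[0],1),best[1].round(2),best[2].round(0))
E
```

```text
[ 2.9125e+02  5.5968e+02  3.8214e+02  3.0568e+02 -1.5260e+01  3.6000e-01
  5.7700e+00 -3.0000e-02  3.1100e+00] 0.5554334626941682
0 -104 0 0.0 [-0.71  1.34  0.35  1.62  0.68  1.5  -1.21] [565. 268.  74.]
0 -104 180 0.0 [-0.32  1.33 -0.29  1.61  1.    1.92  1.56] [565. 268.  62.]
0 -14 0 27.3 [-0.73  1.71  0.36  2.47  2.08  1.9  -2.68] [236.  73.  39.]
0 -14 180 21.2 [-0.76  1.74  0.38  2.47  2.08  1.88  0.43] [232.  69.  34.]
0 76 0 0.0 [ 0.78  1.3  -0.35  1.92 -1.1   1.24 -1.69] [ 427. -289.   74.]
0 76 180 0.0 [ 1.21  1.67 -1.07  1.91 -0.29  0.7   0.67] [ 426. -289.   62.]
0 166 0 36.6 [ 0.28  1.37 -0.46  1.26 -0.03  1.98 -2.07] [740. -84.  99.]
0 166 180 36.4 [ 0.27  1.39 -0.44  1.24 -0.03  1.98  1.09] [741. -85.  88.]
-15 -104 0 0.0 [-0.66  1.19  0.3   1.7   0.67  1.32 -1.21] [562. 257. 148.]
-15 -104 180 0.0 [-0.26  1.21 -0.37  1.69  1.    1.74  1.57] [563. 260. 137.]
-15 -14 0 61.8 [-0.57  1.44  0.15  2.47  2.32  1.8  -2.24] [274. 103.  95.]
-15 -14 180 57.3 [-0.61  1.5   0.2   2.47  2.31  1.8   0.82] [266.  99.  82.]
-15 76 0 0.0 [ 0.77  1.17 -0.38  2.   -1.1   0.99 -1.77] [ 4
[... 779 characters left out ...]
. 216.]
-30 166 180 0.0 [ 0.37  1.26 -0.67  1.33  0.24  1.72  0.98] [740. -71. 206.]
-45 -104 0 0.0 [-0.55  0.93  0.26  1.88  0.57  0.89 -1.07] [544. 183. 275.]
-45 -104 180 0.0 [-0.07  0.99 -0.53  1.87  1.02  1.33  1.61] [546. 191. 267.]
-45 -14 0 33.1 [ 0.51  1.25 -1.25  2.47  2.18  1.59 -0.74] [349.  49. 289.]
-45 -14 180 38.8 [ 0.49  1.27 -1.25  2.47  2.17  1.62  2.39] [348.  55. 282.]
-45 76 0 0.0 [ 1.07  1.3  -1.25  2.1   0.89  0.49  2.37] [ 448. -203.  275.]
-45 76 180 0.0 [ 0.93  1.08 -0.88  2.1  -0.1   0.31  0.21] [ 446. -211.  267.]
-45 166 0 0.0 [-0.38  1.19  0.84  1.53 -0.64  1.6  -1.13] [689. -58. 275.]
-45 166 180 0.0 [ 0.38  1.12 -0.66  1.5   0.31  1.45  0.97] [697. -61. 267.]
```

```bash
python3 - <<'E'
from h import *
plan([((455,150,225),down(45)),((496,-10.3,190),down(-14),12)],vmax=30,wmax=5.5)
E
```

```text
[[[-0.3, 0.07, 0, 0, 0, 0.83], [-0.29, 0.09, 0, 0, 0, 0.84], [-0.29, 0.12, 0, 0, 0, 0.83], [-0.27, 0.14, 0, 0, 0, 0.84], [-0.26, 0.17, 0, 0, 0, 0.83]]]
[[[-0.24, 0.18, 0, 0, 0, 0.83], [-0.23, 0.21, 0, -0.01, 0, 0.84], [-0.2, 0.23, 0, 0, 0, 0.83], [-0.19, 0.24, 0, 0, 0, 0.84], [-0.17, 0.26, 0, 0, 0, 0.83]]]
[[[-0.14, 0.24, 0.06, 0, 0, 0.82], [-0.12, 0.25, 0.06, 0, 0, 0.82], [-0.09, 0.26, 0.05, 0, 0, 0.82], [-0.08, 0.26, 0.06, 0, 0, 0.82], [-0.05, 0.27, 0.06, 0, 0, 0.82]]]
[[[-0.03, 0.28, 0.06, 0, 0, 0.82], [-0.01, 0.27, 0.06, 0, 0, 0.82], [0.02, 0.28, 0.06, 0, 0, 0.81], [0.04, 0.27, 0.05, 0, 0, 0.82], [0.07, 0.27, 0.06, 0, 0, 0.82]]]
[[[0.08, 0.26, 0.06, 0, 0, 0.82], [0.11, 0.25, 0.06, 0, 0, 0.82], [0, 0, 0, 0, 0, 0], [0, 0, 0, 0, 0, 0], [0, 0, 0, 0, 0, 0]]]
```

>>> apply_moves --series '[[[-0.3,0.07,0,0,0,0.83],[-0.29,0.09,0,0,0,0.84],[-0.29,0.12,0,0,0,0.83],[-0.27,0.14,0,0,0,0.84],[-0.26,0.17,0,0,0,0.83]]]'

```text
clock: 9.8
eef_pos: [431.6, 222.7, 224.3]
tool_rot: [-3.14, 0.001, 1.22]
force: [-0.2, 0.1, -2.8]
width: 61.5
```

>>> apply_moves --series '[[[-0.24,0.18,0,0,0,0.83],[-0.23,0.21,0,-0.01,0,0.84],[-0.2,0.23,0,0,0,0.83],[-0.19,0.24,0,0,0,0.84],[-0.17,0.26,0,0,0,0.83]]]'

```text
clock: 10.42
eef_pos: [454.4, 149.6, 224.3]
tool_rot: [-3.141, 0.001, 0.783]
force: [-0.5, 0.4, -3.0]
width: 61.2
```

>>> apply_moves --series '[[[-0.14,0.24,0.06,0,0,0.82],[-0.12,0.25,0.06,0,0,0.82],[-0.09,0.26,0.05,0,0,0.82],[-0.08,0.26,0.06,0,0,0.82],[-0.05,0.27,0.06,0,0,0.82]]]'

```text
clock: 11.05
eef_pos: [471.7, 83.2, 209.7]
tool_rot: [-3.141, 0.001, 0.354]
force: [-0.3, 0.7, -3.3]
width: 61.5
```

>>> apply_moves --series '[[[-0.03,0.28,0.06,0,0,0.82],[-0.01,0.27,0.06,0,0,0.82],[0.02,0.28,0.06,0,0,0.81],[0.04,0.27,0.05,0,0,0.82],[0.07,0.27,0.06,0,0,0.82]]]'

```text
clock: 11.68
eef_pos: [488.9, 16.3, 195.1]
tool_rot: [-3.141, 0.001, -0.074]
force: [0.8, 0.2, -2.9]
width: 61.3
```

>>> apply_moves --series '[[[0.08,0.26,0.06,0,0,0.82],[0.11,0.25,0.06,0,0,0.82],[0,0,0,0,0,0],[0,0,0,0,0,0],[0,0,0,0,0,0]]]'

```text
clock: 12.3
eef_pos: [495.9, -8.9, 190.2]
tool_rot: [-3.141, -0.0, -0.242]
force: [-0.4, -0.6, -2.8]
width: 61.2
```

```bash
python3 - <<'E'
from h import *
import cv2
s=log(); print(s['clock'],s['qpos'].round(3),s['eef_pos'].round(1),s['tool_rot'].round(3),s['width'],s['force'])
i=viewer.camera_info("wrist"); json.dump({k:np.array(v).tolist() for k,v in i.items()},open('w2.json','w'))
im=viewer.get_image("wrist"); cv2.imwrite("pics/w2.png",im)
cv2.imwrite("pics/w2z.png",cv2.resize(im[100:400,120:520],None,fx=2,fy=2,interpolation=cv2.INTER_CUBIC))
E
```

```text
12.3 [ 0.124  0.475 -0.23   1.981  0.161  0.702 -0.446] [495.9  -8.9 190.2] [-3.141 -0.    -0.242] 61.21241769982816 [-0.42854107 -0.61154369 -2.7888456 ]
```

View pics/w2z.png

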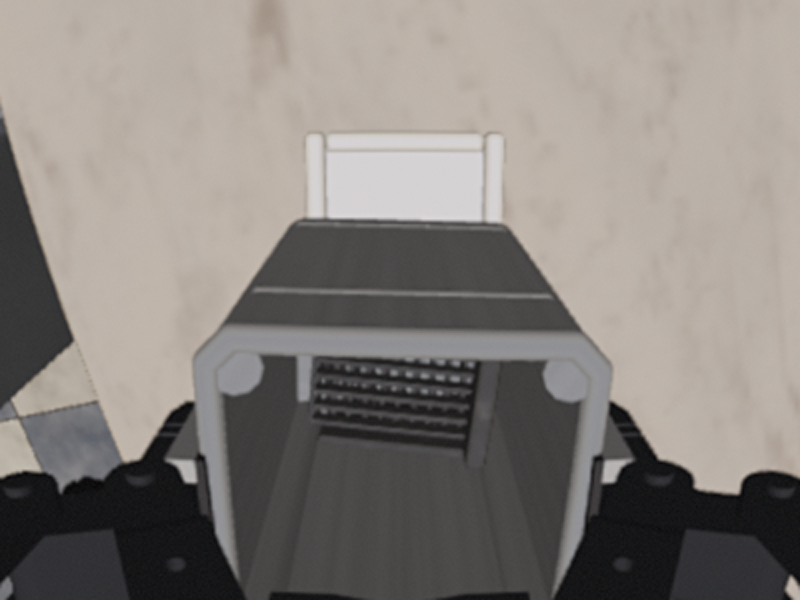

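```bash
python3 - <<'E'
from h import *
i=json.load(open('w2.json')); R=np.array(i['R']); t=np.array(i['t']); K=i['K']
def bp(px,z):
    d=np.array(px)-[K[0][2],K[1][2]]; r=np.hypot(*d); th=r/K[0][0]; v=R.T@np.r_[d/r*np.sin(th),np.cos(th)]; c=-R.T@t
    return c+v*(z-c[2])/v[2]
print('cam',(-R.T@t).round(1))
a=np.radians(-13.87); ex=np.array([np.cos(a),np.sin(a)]); ey=np.array([-np.sin(a),np.cos(a)]); tcp=np.array([495.9,-8.9])
q=lambda c,r:((c+.5)/2-.5+120,(r+.5)/2-.5+100)
for n,c,r,z in (("bottomL",297,221,136),("bottomR",507,222,136),("rimL",225,325,231),("rimR",580,328,231),("dishL",305,132,10),("dishR",503,132,10)):
    X=bp(q(c,r),z)[:2]; print(n,X.round(1),'along jaw',((X-tcp)@ex).round(1),'perp',((X-tcp)@ey).round(1))
E
```

```text
cam [512.6  57.1 332.7]
bottomL [476.5  26.3] along jaw -27.3 perp 29.5
bottomR [531.7  12.4] along jaw 29.7 perp 29.2
rimL [479.2  28.9] along jaw -25.3 perp 32.6
rimR [530.   15.8] along jaw 27.2 perp 32.1
dishL [467.2  43.9] along jaw -40.5 perp 44.4
dishR [550.9  23.3] along jaw 45.7 perp 44.4
```

```bash
python3 - <<'E'
from h import *
s=ctrl.read_state(); print(s['eef_pos'].round(1))
plan([((497,-9.5,72),down(-13.9),5)])
E
```

```text
[496.   -9.  190.3]
[[[0, 0, 0.47, 0, 0, 0], [0.01, 0, 0.48, 0, 0, 0], [0, 0, 0.47, -0.01, 0, 0], [0.01, 0, 0.47, 0, 0, 0], [0, 0.01, 0.48, 0, 0, 0.01]]]
```

>>> apply_moves --series '[[[0,0,0.47,0,0,0],[0.01,0,0.48,0,0,0],[0,0,0.47,-0.01,0,0],[0.01,0,0.47,0,0,0],[0,0.01,0.4,0,0,0.01]]]'

```text
clock: 12.98
eef_pos: [497.2, -9.9, 75.0]
tool_rot: [3.142, -0.001, -0.244]
force: [-0.2, -0.8, -2.5]
width: 61.3
```

>>> apply_moves --series '[[[0,0,0.1,0,0,0],[0,0,0.06,0,0,0],[0,0,0,0,0,0],[0,0,0,0,0,0],[0,0,0,0,0,0]]]'

```text
clock: 13.6
eef_pos: [497.3, -10.5, 68.2]
tool_rot: [3.141, -0.001, -0.245]
force: [-0.9, -0.7, -2.9]
width: 61.2
```

>>> apply_moves --series '[[[0,0,0.03,0,0,0],[0,0,0.03,0,0,0],[0,0,0.03,0,0,0],[0,0,0,0,0,0],[0,0,0,0,0,0]]]'

```text
clock: 14.22
eef_pos: [497.0, -10.5, 63.2]
tool_rot: [3.141, -0.0, -0.245]
force: [-0.7, -0.4, -2.9]
width: 61.6
```

>>> apply_moves --series '[[[0,-0.01,0.03,0,0,0],[0,0,0.02,0,0,0],[0,0,0.02,0,0,0],[0,0,0,0,0,0],[0,0,0,0,0,0]]]'

```text
clock: 14.85
eef_pos: [497.1, -10.0, 59.7]
tool_rot: [3.141, -0.001, -0.245]
force: [-0.1, -0.2, -3.1]
width: 61.1
```

>>> apply_moves --series '[[[0,0,0.02,0,0,0],[0,0,0.02,0,0,0],[0,0,0,0,0,0],[0,0,0,0,0,0],[0,0,0,0,0,0]]]'

```text
clock: 15.48
eef_pos: [497.2, -10.0, 58.3]
tool_rot: [3.141, -0.001, -0.245]
force: [-1.9, 0.1, 5.9]
width: 61.2
```

```bash
cat >> kin.py <<'E'
def side(az,el,roll=0):
    a,e=np.radians([az,el]); z=np.array([np.cos(a)*np.cos(e),np.sin(a)*np.cos(e),np.sin(e)]); x=np.array([-np.sin(a),np.cos(a),0])
    return Ro.from_matrix(np.c_[x,np.cross(z,x),z])*Ro.from_euler('z',roll,degrees=True)
E
python3 - <<'E'
from kin import *
P=np.load('P.npy'); s=log(); q=s['qpos']
az=-90-14.04; R=side(az,-10); c=np.array([497.2,-10.0,64.])
z=R.apply([0,0,1]); pre=c+(18.7-120)*z; gr=c+(18.7+3)*z
print('pre',pre,'grasp',gr)
up=s['eef_pos']+[0,0,140]
m=(pre+[0,0,120])
w=[(up,down(-14.04),5),(m,R),(pre,R)]
for p,r in ((up,down(-14.04)),(m,R),(pre,R),(gr,R)):
    q,a,b=ik(p,r,q,P,.5); print(q.round(2),round(a,1),round(b,1),fk(q,P)[2].round(0))
plan(w)
E
```

```text
pre [521.40194802  86.78082401  81.5905604 ] grasp [492.01557481 -30.7319238   60.23183454]
[ 0.13  0.46 -0.22  1.98  0.15  0.72 -0.42] 0.0 0.0 [496. -16. 504.]
[-0.76  1.06  0.26  1.48  0.65  1.73 -1.05] 0.0 0.0 [594. 378. 260.]
[-0.74  1.25  0.23  1.43  0.61  1.64 -1.14] 0.0 0.0 [594. 378. 140.]
[-0.65  1.24  0.27  1.67  0.7   1.4  -1.24] 0.0 0.0 [565. 260. 119.]
[[[0, 0, -0.56, 0, 0, 0], [0, 0, -0.56, 0, 0, 0], [0, 0, -0.56, 0, -0.01, 0], [0, 0, -0.56, 0, 0, 0], [0, 0, -0.56, 0, 0, 0]]]
[[[0, -0.14, 0, -0.95, 0, 0], [0, -0.14, -0.02, -0.95, 0, 0], [0, -0.14, -0.04, -0.95, 0, 0], [0, -0.14, -0.04, -0.95, 0, 0], [0, -0.12, -0.06, -0.96, 0, 0]]]
[[[0, -0.13, -0.08, -0.95, 0, 0], [0, -0.11, -0.08, -0.95, 0, 0], [0, -0.11, -0.09, -0.95, 0, 0], [0, -0.1, -0.11, -0.96, 0, 0], [0, -0.08, -0.11, -0.95, 0, 0]]]
[[[0, -0.07, -0.13, -0.95, 0, 0], [0, -0.06, -0.12, -0.95, 0, 0], [0, -0.05, -0.14, -0.96, 0, 0], [0, -0.04, -0.14, -0.95, 0, 0], [0, -0.78, 0.14, 0, 0, 0]]]
[[[0, -0.79, 0.14, 0, 0, 0], [0, -0.79, 0.14, 0, 0, 0], [0, 0, 0, 0, 0, 0], [0, 0, 0, 0, 0, 0], [0, 0, 0, 0, 0, 0]]]
```

>>> apply_moves --series '[[[0,0,0,0,0,0],[0,0,0,0,0,0],[0,0,0,0,0,0],[0,0,0,0,0,0],[0,0,-0.1,0,0,0]]]' --claw 1

```text
clock: 16.1
eef_pos: [496.8, -10.0, 62.6]
tool_rot: [3.141, 0.0, -0.245]
force: [0.7, 0.1, -0.3]
width: 85.0
```

>>> apply_moves --series '[[[0,0,-0.3,0,0,0],[0,0,-0.6,0,0,0],[0,0,-0.7,0,0,0],[0,0,-0.7,0,0,0],[0,0,-0.5,0,0,0]]]'

```text
clock: 16.73
eef_pos: [497.5, -9.9, 205.5]
tool_rot: [-3.141, -0.003, -0.245]
force: [-0.2, -0.8, -0.3]
width: 85.2
```

```bash
python3 - <<'E'
from kin import *
import cv2
P=np.load('P.npy'); s=log(); q=s['qpos']; print(s['clock'],s['eef_pos'].round(1),s['tool_rot'].round(3),s['width'])
R0=euler(s['tool_rot']); az=-90-14.04
for el in (-10,-18):
    R=side(az,el); c=np.array([497.2,-10.0,64.]); z=R.apply([0,0,1]); pre=c+(18.7-85)*z; gr=c+(18.7+3)*z; m=pre+[0,0,110]; q=s['qpos']
    for p,r in ((m,R),(pre,R),(gr,R)):
        q,a,b=ik(p,r,q,P,.5); w=fk(q,P)[2]; Rz=lambda a:Ro.from_euler('z',-a); Ry=lambda a:Ro.from_euler('y',a)
        e=(Rz(q[0])*Ry(q[1])*Rz(q[2])).apply([0,0,P[1]])+[0,0,P[0]]
        print(el,q.round(2),round(a,1),round(b,1),'wrist',w.round(0),'elbow',e.round(0))
    print('pre',pre.round(1),'grasp',gr.round(1))
im=viewer.get_image("wrist"); i=viewer.camera_info("wrist"); json.dump({k:np.array(v).tolist() for k,v in i.items()},open('w3.json','w'))
cv2.imwrite("pics/w3z.png",cv2.resize(im[120:420,120:520],None,fx=2,fy=2,interpolation=cv2.INTER_CUBIC))
E
```

```text
16.725 [497.5  -9.9 205.5] [-3.141e+00 -3.000e-03 -2.450e-01] 85.232225371223
-10 [-0.72  1.06  0.24  1.56  0.68  1.66 -1.1 ] 0.0 0.0 wrist [586. 344. 244.] elbow [368. 322. 563.]
-10 [-0.71  1.24  0.22  1.51  0.64  1.58 -1.18] 0.0 0.0 wrist [586. 344. 134.] elbow [402. 343. 475.]
-10 [-0.64  1.23  0.25  1.67  0.71  1.41 -1.26] 0.0 0.0 wrist [565. 260. 119.] elbow [425. 315. 476.]
pre [513.   53.3  75.5] grasp [492.  -30.7  60.2]
-18 [-0.68  0.97  0.2   1.59  0.66  1.6  -1.09] 0.0 0.0 wrist [582. 332. 294.] elbow [359. 291. 607.]
-18 [-0.67  1.14  0.18  1.57  0.64  1.49 -1.19] 0.0 0.0 wrist [582. 332. 184.] elbow [399. 316. 524.]
-18 [-0.6   1.16  0.21  1.72  0.72  1.32 -1.26] 0.0 0.0 wrist [562. 250. 157.] elbow [423. 290. 515.]
pre [512.5  51.2  84.5] grasp [492.2 -30.   57.3]
```

View pics/w3z.png

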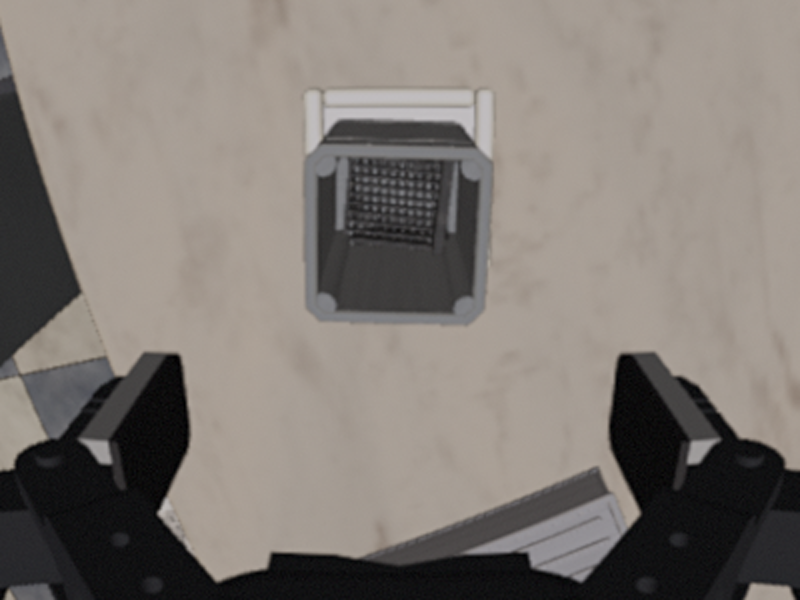

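```bash
python3 - <<'E'
from kin import *
i=json.load(open('w3.json')); R=np.array(i['R']); t=np.array(i['t']); K=i['K']
def bp(px,z):
    d=np.array(px)-[K[0][2],K[1][2]]; r=np.hypot(*d); th=r/K[0][0]; v=R.T@np.r_[d/r*np.sin(th),np.cos(th)]; c=-R.T@t
    return c+v*(z-c[2])/v[2]
a=np.radians(-14.04); ex=np.array([np.cos(a),np.sin(a)]); ey=np.array([-np.sin(a),np.cos(a)]); tcp=np.array([497.2,-10.0])
q=lambda c,r:((c+.5)/2-.5+120,(r+.5)/2-.5+120)
for n,c,r,z in (("baseL",338,121,4),("baseR",464,123,4),("rimTL",307,150,99),("rimTR",492,147,99),("rimBL",306,322,99),("rimBR",484,325,99),("dishL",305,90,10),("dishR",494,90,10),("dishM",398,90,10)):
    X=bp(q(c,r),z)[:2]; print(n,'jaw',((X-tcp)@ex).round(1),'perp',((X-tcp)@ey).round(1))
Rs=side(-104.04,-14); c=np.array([497.2,-10.0,64.]); z=Rs.apply([0,0,1]); pre=c+(18.7-85)*z; gr=c+(18.7+3)*z
print(pre,gr)
plan([(pre+[0,0,110],Rs),(pre,Rs)])
E
```

```text
baseL jaw -24.7 perp 29.5
baseR jaw 34.3 perp 28.5
rimTL jaw -28.5 perp 30.4
rimTR jaw 35.0 perp 31.3
rimBL jaw -30.9 perp -32.8
rimBR jaw 34.3 perp -34.2
dishL jaw -39.3 perp 44.8
dishR jaw 47.4 perp 44.7
dishM jaw 3.3 perp 44.4
[512.80655569  52.40883248  80.03942168] [492.09197197 -30.42642028  58.75029487]
[[[0, -0.09, 0.03, -0.91, 0, 0], [-0.01, -0.09, 0.01, -0.9, -0.01, -0.01], [0, -0.1, 0.01, -0.91, 0, 0], [0, -0.09, 0, -0.9, -0.01, 0], [0, -0.1, -0.01, -0.91, 0, -0.01]]]
[[[-0.01, -0.09, -0.02, -0.9, -0.01, 0], [0, -0.09, -0.03, -0.91, 0, 0], [0, -0.09, -0.03, -0.91, -0.01, -0.01], [0, -0.08, -0.04, -0.9, 0, 0], [-0.01, -0.08, -0.06, -0.91, -0.01, 0]]]
[[[0, -0.07, -0.05, -0.9, 0, -0.01], [0, -0.07, -0.07, -0.91, 0, 0], [0, -0.06, -0.07, -0.9, -0.01, 0], [-0.01, -0.06, -0.08, -0.91, 0, -0.01], [0, -0.71, 0.18, 0, 0, 0]]]
[[[0, -0.71, 0.18, 0, 0, 0], [0, -0.71, 0.17, 0, 0, 0], [0, 0, 0, 0, 0, 0], [0, 0, 0, 0, 0, 0], [0, 0, 0, 0, 0, 0]]]
```

>>> apply_moves --series '[[[0,-0.09,0.03,-0.91,0,0],[-0.01,-0.09,0.01,-0.9,-0.01,-0.01],[0,-0.1,0.01,-0.91,0,0],[0,-0.09,0,-0.9,-0.01,0],[0,-0.1,-0.01,-0.91,0,-0.01]]]'

```text
clock: 17.4
eef_pos: [502.3, 12.8, 197.2]
tool_rot: [2.664, 0.001, -0.243]
force: [0.1, -0.5, 0.7]
width: 85.6
```

>>> apply_moves --series '[[[-0.01,-0.09,-0.02,-0.9,-0.01,0],[0,-0.09,-0.03,-0.91,0,0],[0,-0.09,-0.03,-0.91,-0.01,-0.01],[0,-0.08,-0.04,-0.9,0,0],[-0.01,-0.08,-0.06,-0.91,-0.01,0]]]'

```text
clock: 18.02
eef_pos: [506.7, 35.3, 190.5]
tool_rot: [2.191, 0.004, -0.245]
force: [-0.2, -0.9, -0.8]
width: 85.1
```

>>> apply_moves --series '[[[0,-0.07,-0.05,-0.9,0,-0.01],[0,-0.07,-0.07,-0.91,0,0],[0,-0.06,-0.07,-0.9,-0.01,0],[-0.01,-0.06,-0.08,-0.91,0,-0.01],[0,0,0,0,0,0]]]'

```text
clock: 18.65
eef_pos: [509.8, 53.5, 182.7]
tool_rot: [1.813, 0.01, -0.243]
force: [-0.1, 0.2, -0.8]
width: 85.5
```

```bash
python3 - <<'E'
from kin import *
s=log(); print(s['clock'],s['qpos'].round(2),s['eef_pos'].round(1),s['tool_rot'].round(3),s['force'])
P,e=kfit(); print(P.round(2),e); np.save('P.npy',P)
Rs=side(-104.04,-14); c=np.array([497.2,-10.0,64.]); z=Rs.apply([0,0,1]); pre=c+(18.7-85)*z; gr=c+(18.7+3)*z
print('rot err deg',np.degrees((euler(s['tool_rot']).inv()*Rs).as_rotvec()).round(2))
plan([(pre,Rs,5)]); plan([(pre,Rs,1),(gr,Rs,5)],start=(pre,Rs))
E
```

```text
18.65 [-0.7   1.11  0.16  1.47  0.63  1.69 -1.11] [509.8  53.5 182.7] [ 1.813  0.01  -0.243] [-0.10478602  0.22436054 -0.82811938]
[ 3.3881e+02  5.5224e+02  3.8152e+02  3.4564e+02 -2.3260e+01 -7.4700e+00
  6.1500e+00 -1.0000e-02  3.1400e+00] 4.1534191087636145
rot err deg [0.12 0.04 0.6 ]
[[[0.02, -0.4, 0.1, 0, 0, 0.02], [0.01, -0.4, 0.1, 0.01, 0, 0.02], [0.02, -0.39, 0.1, 0, 0, 0.02], [0.01, -0.4, 0.1, 0.01, 0.01, 0.02], [0.02, -0.4, 0.1, 0, 0, 0.02]]]
[[[0, 0, 0, 0, 0, 0], [0, 0, 0.35, 0, 0, 0], [0, 0, 0.35, 0, 0, 0], [0, 0, 0.36, 0, 0, 0], [0, 0, 0.35, 0, 0, 0]]]
[[[0, 0, 0.35, 0, 0, 0], [0, 0, 0, 0, 0, 0], [0, 0, 0, 0, 0, 0], [0, 0, 0, 0, 0, 0], [0, 0, 0, 0, 0, 0]]]
```

>>> apply_moves --series '[[[0.02,-0.5,0.12,0,0,0.03],[0.02,-0.5,0.13,0.02,0,0.03],[0.02,-0.5,0.12,0,0.01,0.04],[0.02,-0.49,0.13,0,0,0],[0,0,0,0,0,0]]]'

```text
clock: 19.27
eef_pos: [513.7, 50.6, 81.9]
tool_rot: [1.816, -0.002, -0.247]
force: [0.8, -0.1, -0.1]
width: 85.1
```

```bash
python3 - <<'E'
from kin import *
s=log(); print(s['clock'],s['qpos'].round(2),s['eef_pos'].round(1),s['tool_rot'].round(3),s['force'])
Rs=side(-104.04,-14); c=np.array([497.2,-10.0,64.]); z=Rs.apply([0,0,1]); gr=c+(18.7+3)*z
print('rot err deg',np.degrees((euler(s['tool_rot']).inv()*Rs).as_rotvec()).round(2))
plan([(gr,Rs,4)])
E
```

```text
19.275 [-0.68  1.27  0.15  1.41  0.61  1.62 -1.18] [513.7  50.6  81.9] [ 1.816 -0.002 -0.247] [ 0.82562601 -0.14417762 -0.09792062]
rot err deg [-0.05  0.1  -0.15]
[[[-0.01, -0.01, 0.43, 0, 0, -0.01], [0, -0.01, 0.44, 0, 0.01, 0], [-0.01, -0.01, 0.43, -0.01, 0, -0.01], [0, -0.01, 0.44, 0, 0.01, 0], [0, 0, 0, 0, 0, 0]]]
```

>>> apply_moves --series '[[[-0.01,-0.01,0.43,0,0,-0.01],[0,-0.01,0.44,0,0.01,0],[-0.01,-0.01,0.43,-0.01,0,-0.01],[0,-0.01,0.4,0,0.01,0],[0,0,0,0,0,0]]]'

```text
clock: 19.9
eef_pos: [493.2, -29.4, 61.5]
tool_rot: [1.814, -0.003, -0.246]
force: [-0.2, -0.4, -0.2]
width: 84.9
```

>>> apply_moves --series '[[[0,0,0,0,0,0],[0,0,0,0,0,0],[0,0,0,0,0,0],[0,0,0,0,0,0],[0,0,0,0,0,0]]]' --claw -1

```text
clock: 20.52
eef_pos: [493.7, -27.0, 60.2]
tool_rot: [1.814, -0.003, -0.243]
force: [0.9, 4.6, 5.9]
width: 61.4
```

```bash
python3 - <<'E'
from kin import *
s=log(); print(s['clock'],s['qpos'].round(2),s['eef_pos'].round(1),s['tool_rot'].round(3),s['force'],s['width'])
json.dump([s['eef_pos'].tolist(),s['tool_rot'].tolist()],open('grasp.json','w'))
E
```

```text
20.525 [-0.63  1.27  0.17  1.58  0.67  1.45 -1.25] [493.7 -27.   60.2] [ 1.814 -0.003 -0.243] [0.94345693 4.58773698 5.91649794] 61.44567402705617
```

```bash
cat > pour.py <<'E'
from kin import *
P=np.load('P.npy')
g=json.load(open('grasp.json')); Rg=euler(g[1]); tg=np.array(g[0])
Rb=Ro.from_euler('z',-14,degrees=True); bo=np.array([497.2,-10.0,4.])
rel=Rg.inv().apply(bo+[0,0,95]-tg)          # mouth in tool frame
Rrel=Rg.inv()*Rb
tray=np.array([490.6,-277.9]); ta=np.radians(10.8)
def tr(x,y,z): return np.array([tray[0]+x*np.cos(ta)-y*np.sin(ta),tray[1]+x*np.sin(ta)+y*np.cos(ta),z])
def pose(az,el,roll,mouth): R=side(az,el,roll); return mouth-R.apply(rel),R
def info(p,R):
    Q=R*Rrel; m=p+R.apply(rel); u=Q.apply([0,0,1]); C=np.array([[x,y,z] for x in(-31,31) for y in(-31,31) for z in(-95,0)],float)
    G=np.array([[x,y,-z-18.7] for x in(-43,43) for y in(-43,43) for z in(54,160)],float)
    return 'tip %.0f u %s mouth %s bk zmin %.0f body zmin %.0f'%(np.degrees(np.arccos(u[2])),u.round(2),m.round(0),(m+Q.apply(C))[:,2].min(),(p+R.apply(G))[:,2].min())
E
python3 - <<'E'
from pour import *
s=ctrl.read_state(); q=s['qpos']
W=[(s['eef_pos']+[0,0,110],Rg)]
W+=[pose(-90,-10,0,tr(-30,-5,185)), pose(-82,-5,0,tr(-35,-8,165)), pose(-79,0,-45,tr(-35,-8,150)), pose(-79,0,-90,tr(-35,-8,130)),pose(-79,0,-115,tr(-35,-8,115)),pose(-79,0,-142,tr(-35,-8,105))]
for p,R in W:
    q,a,b=ik(p,R,q,P,.5); print(q.round(2),round(a,1),round(b,1),p.round(0),info(p,R))
plan(W,vmax=30,wmax=5.5)
E
```

```text
[-0.64  1.08  0.19  1.65  0.69  1.52 -1.17] 0.0 0.0 [494. -27. 170.] tip nan u [-0. -0.  1.] mouth [497. -10. 209.] bk zmin 114 body zmin 146
[-0.31  1.12  0.26  2.14  1.42  1.15 -1.65] 0.0 0.0 [ 463. -308.  148.] tip 4 u [0.   0.07 1.  ] mouth [ 462. -288.  185.] bk zmin 88 body zmin 118
[-0.33  1.25  0.28  2.22  1.59  1.21 -1.9 ] 0.0 0.0 [ 462. -315.  129.] tip 9 u [-0.02  0.15  0.99] mouth [ 458. -292.  165.] bk zmin 66 body zmin 93
[-0.37  1.38  0.33  2.27  1.63  1.24 -1.28] 0.0 0.0 [ 440. -322.  126.] tip 47 u [0.63 0.37 0.68] mouth [ 458. -292.  150.] bk zmin 58 body zmin 65
[-0.39  1.4   0.36  2.29  1.64  1.2  -0.53] 0.0 0.0 [ 430. -324.  129.] tip 90 u [ 0.91  0.42 -0.  ] mouth [ 458. -292.  130.] bk zmin 99 body zmin 86
[-0.41  1.41  0.38  2.28  1.63  1.17 -0.09] 0.0 0.0 [ 433. -324.  129.] tip 114 u [ 0.82  0.4  -0.41] mouth [ 458. -292.  115.] bk zmin 84 body zmin 71
[-0.43  1.41  0.41  2.26  1.62  1.14  0.41] 0.0 0.0 [ 442. -322.  131.] tip 140 u [ 0.54  0.35 -0.77] mouth [ 458. -292.  105.] bk zmin 80 body zmin 71
[[[0, 0.53, -0.13, 0, 0, 0], [0, 0.54, -0.14, 0, 0, 0], [
[... 1063 characters left out ...]
, -0.02, 0, 0, 0, -0.83]]]
[[[-0.01, -0.02, 0, 0, 0, -0.83], [-0.01, -0.02, 0, 0, 0, -0.84], [-0.02, -0.02, 0, 0, 0, -0.83], [-0.01, -0.02, 0, 0, 0, -0.83], [0.01, 0.01, 0, 0, 0, -0.84]]]
[[[0, 0.01, 0, 0, 0, -0.83], [0, 0.02, 0, 0, 0, -0.83], [0, 0.01, 0, 0, 0, -0.84], [0, 0.01, 0, 0, 0, -0.83], [-0.03, 0.03, 0, 0, 0, -0.9]]]
[[[-0.02, 0.03, 0, 0, 0, -0.9], [-0.03, 0.02, 0, 0, 0, -0.9], [-0.04, 0.03, 0, 0, 0, -0.9], [-0.03, 0.02, 0, 0, 0, -0.9], [0, 0, 0, 0, 0, 0]]]pour.py:13: RuntimeWarning: invalid value encountered in arccos
  return 'tip %.0f u %s mouth %s bk zmin %.0f body zmin %.0f'%(np.degrees(np.arccos(u[2])),u.round(2),m.round(0),(m+Q.apply(C))[:,2].min(),(p+R.apply(G))[:,2].min())
```

>>> apply_moves --series '[[[0,0.2,-0.05,0,0,0],[0,0.4,-0.1,0,0,0],[0,0.53,-0.13,0,0,0],[0,0.54,-0.14,0,0,0],[0,0.53,-0.13,0,0,0]]]'

```text
clock: 21.15
eef_pos: [493.0, -28.0, 174.5]
tool_rot: [1.815, -0.002, -0.244]
force: [-0.3, -0.4, -2.5]
width: 61.3
```

```bash
python3 - <<'E'
from pour import *
s=log(); print(s['clock'],s['eef_pos'].round(1),s['tool_rot'].round(3),s['force'].round(1),s['width'].round(1))
W=[pose(-90,-10,0,tr(-30,-10,185)), pose(-82,-5,0,tr(-38,-15,165)), pose(-79,0,-45,tr(-38,-15,150))]
plan(W,vmax=30,wmax=5.5)
E
```

```text
Traceback (most recent call last):
AttributeError: 'float' object has no attribute 'round'
```

```bash
python3 - <<'E'
from pour import *
s=ctrl.read_state(); print(s['clock'],s['eef_pos'].round(1),s['tool_rot'].round(3),s['force'].round(1))
W=[pose(-90,-10,0,tr(-30,-10,185)), pose(-82,-5,0,tr(-38,-15,165)), pose(-79,0,-45,tr(-38,-15,150))]
plan(W,vmax=30,wmax=5.5)
E
```

```text
21.15 [493.  -28.  174.5] [ 1.815 -0.002 -0.244] [-0.3 -0.4 -2.5]
[[[0.08, 0.09, 0.56, -0.07, 0.23, -0.05], [0.07, 0.08, 0.57, -0.06, 0.22, -0.05], [0.05, 0.07, 0.57, -0.07, 0.23, -0.05], [0.04, 0.08, 0.57, -0.07, 0.23, -0.05], [0.02, 0.07, 0.57, -0.06, 0.23, -0.05]]]
[[[0.01, 0.06, 0.57, -0.07, 0.22, -0.05], [0, 0.07, 0.58, -0.06, 0.23, -0.05], [-0.02, 0.06, 0.57, -0.07, 0.23, -0.05], [-0.03, 0.05, 0.57, -0.07, 0.23, -0.05], [-0.04, 0.05, 0.57, -0.06, 0.22, -0.05]]]
[[[-0.04, -0.16, 0.13, -0.42, 0.67, -0.09], [-0.04, -0.17, 0.11, -0.42, 0.66, -0.09], [-0.05, -0.01, 0.01, -0.11, 0.01, -0.83], [-0.05, -0.01, 0.01, -0.1, 0.02, -0.84], [-0.05, -0.01, 0.01, -0.11, 0.02, -0.83]]]
[[[-0.05, -0.02, 0.01, -0.11, 0.01, -0.84], [-0.04, -0.03, 0.01, -0.11, 0.02, -0.83], [-0.04, -0.02, 0.01, -0.11, 0.01, -0.84], [-0.04, -0.04, 0, -0.11, 0.02, -0.83], [-0.04, -0.03, 0.01, -0.11, 0.02, -0.84]]]
[[[-0.03, -0.04, 0.01, -0.11, 0.01, -0.83], [0, 0, 0, 0, 0, 0], [0, 0, 0, 0, 0, 0], [0, 0, 0, 0, 0, 0], [0, 0, 0, 0, 0, 0]]]
```

>>> apply_moves --series '[[[0.08,0.09,0.56,-0.07,0.23,-0.05],[0.07,0.08,0.57,-0.06,0.22,-0.05],[0.05,0.07,0.57,-0.07,0.23,-0.05],[0.04,0.08,0.57,-0.07,0.23,-0.05],[0.02,0.07,0.57,-0.06,0.23,-0.05]]]'

```text
clock: 21.78
eef_pos: [478.3, -171.3, 160.2]
tool_rot: [1.781, -0.004, -0.12]
force: [0.2, 0.1, -2.4]
width: 61.6
```

>>> apply_moves --series '[[[0.01,0.06,0.57,-0.07,0.22,-0.05],[0,0.07,0.58,-0.06,0.23,-0.05],[-0.02,0.06,0.57,-0.07,0.23,-0.05],[-0.03,0.05,0.57,-0.07,0.23,-0.05],[-0.04,0.05,0.57,-0.06,0.22,-0.05]]]'

```text
clock: 22.4
eef_pos: [464.2, -313.6, 146.4]
tool_rot: [1.746, -0.0, 0.002]
force: [1.0, 0.0, -1.7]
width: 61.4
```

>>> apply_moves --series '[[[-0.04,-0.16,0.13,-0.42,0.67,-0.09],[-0.04,-0.17,0.11,-0.42,0.66,-0.09],[0,0,0,0,0,0],[0,0,0,0,0,0],[0,0,0,0,0,0]]]'

```text
clock: 23.02
eef_pos: [461.1, -322.4, 128.8]
tool_rot: [1.657, -0.002, 0.14]
force: [1.0, 0.2, -2.5]
width: 61.2
```

```bash
python3 - <<'E'
from pour import *
import cv2
s=log(); print(s['clock'],s['qpos'].round(2),s['eef_pos'].round(1),s['tool_rot'].round(3),s['force'].round(1),s['width'])
print(info(s['eef_pos'],euler(s['tool_rot'])))
W=[pose(-79,0,-45,tr(-38,-15,150)), pose(-79,0,-90,tr(-38,-15,130)),pose(-79,0,-115,tr(-38,-15,115)),pose(-79,0,-142,tr(-38,-15,105))]
plan(W,vmax=30,wmax=5.8)
a=viewer.get_image("scene"); b=viewer.get_image("top")
cv2.imwrite("pics/p1.png",np.hstack([cv2.resize(a[180:380,310:510],(400,400)),cv2.resize(b[190:340,370:520],(400,400))]))
E
```

```text
23.025 [-0.45  1.32  0.45  2.23  1.58  1.02 -1.92] [ 461.1 -322.4  128.8] [ 1.657 -0.002  0.14 ] [ 1.   0.2 -2.5] 61.15560436111499
tip 9 u [-0.02  0.15  0.99] mouth [ 457. -299.  164.] bk zmin 66 body zmin 92
[[[-0.06, -0.01, 0.01, -0.12, 0.02, -0.94], [-0.06, -0.01, 0.01, -0.12, 0.02, -0.94], [-0.05, -0.02, 0.01, -0.13, 0.01, -0.95], [-0.06, -0.02, 0.01, -0.12, 0.02, -0.94], [-0.05, -0.03, 0.01, -0.12, 0.02, -0.94]]]
[[[-0.05, -0.03, 0.01, -0.12, 0.02, -0.94], [-0.05, -0.04, 0.01, -0.13, 0.02, -0.94], [-0.04, -0.04, 0.01, -0.12, 0.01, -0.94], [-0.02, -0.02, 0, 0, 0, -0.94], [-0.02, -0.01, 0, 0, 0, -0.94]]]
[[[-0.03, -0.02, 0, 0, 0, -0.94], [-0.02, -0.02, 0, 0, 0, -0.93], [-0.01, -0.02, 0, 0, 0, -0.94], [-0.02, -0.02, 0, 0, 0, -0.94], [-0.01, -0.02, 0, 0, 0, -0.94]]]
[[[-0.02, -0.03, 0, 0, 0, -0.93], [0.01, 0.02, 0, 0, 0, -0.84], [0, 0.01, 0, 0, 0, -0.83], [0, 0.01, 0, 0, 0, -0.83], [0, 0.01, 0, 0, 0, -0.84]]]
[[[0, 0.01, 0, 0, 0, -0.83], [-0.02, 0.03, 0, 0, 0, -0.9], [-0.03, 0.03, 0, 0, 0, -0.9], [-0.03, 0.03, 0, 0, 0, -0.9], [-0.03, 0.02, 0, 0, 0, -0.9]]]
[[[-0.04, 0.02, 0, 0, 0, -0.9], [0, 0, 0, 0, 0, 0], [0, 0, 0, 0, 0, 0], [0, 0, 0, 0, 0, 0], [0, 0, 0, 0, 0, 0]]]
```

View pics/p1.png

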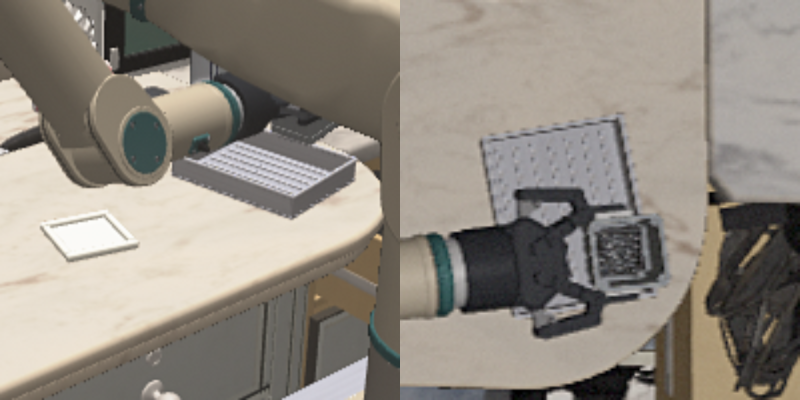

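Held upright and centred over the tray in x. The top view puts the mouth at about y' −20, so I shift it slightly and tip.

>>> apply_moves --series '[[[-0.06,-0.01,-0.03,-0.12,0.02,-0.94],[-0.06,-0.01,-0.03,-0.12,0.02,-0.94],[-0.05,-0.02,-0.03,-0.13,0.01,-0.95],[-0.06,-0.02,-0.02,-0.12,0.02,-0.94],[-0.05,-0.03,0.01,-0.12,0.02,-0.94]]]'

```text
clock: 23.75
eef_pos: [445.3, -319.5, 126.9]
tool_rot: [1.602, 0.494, 0.18]
force: [-0.1, -0.2, -2.2]
width: 61.5
```

>>> apply_moves --series '[[[-0.05,-0.03,0.01,-0.12,0.02,-0.94],[-0.05,-0.04,0.01,-0.13,0.02,-0.94],[-0.04,-0.04,0.01,-0.12,0.01,-0.94],[-0.02,-0.02,0,0,0,-0.94],[-0.02,-0.01,0,0,0,-0.94]]]'

```text
clock: 24.38
eef_pos: [434.4, -323.0, 126.5]
tool_rot: [1.57, 0.987, 0.191]
force: [0.0, 0.6, -2.8]
width: 61.6
```

>>> apply_moves --series '[[[-0.03,-0.02,0,0,0,-0.94],[-0.02,-0.02,0,0,0,-0.93],[-0.01,-0.02,0,0,0,-0.94],[-0.02,-0.02,0,0,0,-0.94],[-0.01,-0.02,0,0,0,-0.94]]]'

```text
clock: 25.0
eef_pos: [428.3, -324.2, 128.7]
tool_rot: [1.566, 1.477, 0.187]
force: [-0.6, -0.2, -2.7]
width: 61.5
```

```bash
python3 - <<'E'
from pour import *
s=log(); print(s['clock'],s['qpos'].round(2),s['eef_pos'].round(1),s['force'].round(1),s['width'])
print(info(s['eef_pos'],euler(s['tool_rot'])))
plan([pose(-79,0,-115,tr(-38,-10,115)),pose(-79,0,-142,tr(-38,-10,105))],vmax=30,wmax=4)
E
```

```text
25.0 [-0.52  1.47  0.5   2.31  1.64  1.01 -0.67] [ 428.3 -324.2  128.7] [-0.6 -0.2 -2.7] 61.45990392682733
tip 85 u [0.9  0.42 0.09] mouth [ 456. -292.  132.] bk zmin 92 body zmin 82
[[[0, 0, 0.01, 0, 0, -0.63], [0, 0.01, 0, 0, 0, -0.63], [0, 0, 0.01, 0, 0, -0.64], [0, 0, 0.01, 0, 0, -0.63], [0, 0.01, 0, 0, 0, -0.63]]]
[[[0, 0, 0.01, 0, 0, -0.63], [0, 0.01, 0, 0, 0.01, -0.64], [0, 0, 0.01, 0, 0, -0.63], [-0.02, 0.02, 0, 0, 0, -0.64], [-0.02, 0.02, 0, 0, 0, -0.64]]]
[[[-0.02, 0.02, 0, 0, 0, -0.65], [-0.02, 0.02, 0, 0, 0, -0.64], [-0.02, 0.01, 0, 0, 0, -0.64], [-0.03, 0.02, 0, 0, 0, -0.65], [-0.02, 0.01, 0, 0, 0, -0.64]]]
```

>>> apply_moves --series '[[[0,0,0,0,0,-0.63],[0,0.01,0,0,0,-0.63],[0,0,0.01,0,0,-0.64],[0,0,0,0,0,-0.63],[0,0.01,0,0,0,-0.63]]]'

```text
clock: 25.62
eef_pos: [429.4, -324.5, 128.6]
tool_rot: [-1.569, 1.334, -2.947]
force: [0.4, -0.4, -3.0]
width: 61.1
```

>>> apply_moves --series '[[[0,0,0,0,0,-0.63],[0,0.01,0,0,0,-0.64],[0,0,0,0,0,-0.63],[-0.02,0.02,0,0,0,-0.64],[-0.02,0.02,0,0,0,-0.64]]]'

```text
clock: 26.25
eef_pos: [432.5, -323.9, 129.3]
tool_rot: [-1.57, 1.001, -2.949]
force: [-0.0, -0.1, -3.0]
width: 61.5
```

>>> apply_moves --series '[[[-0.02,0.02,0,0,0,-0.65],[-0.02,0.02,0,0,0,-0.64],[-0.02,0.01,0,0,0,-0.64],[-0.03,0.02,0,0,0,-0.65],[-0.02,0.01,0,0,0,-0.64]]]'

```text
clock: 26.88
eef_pos: [439.0, -322.7, 131.3]
tool_rot: [-1.57, 0.664, -2.948]
force: [-0.1, -0.4, -3.0]
width: 61.4
```

>>> apply_moves --series '[[[0,0,0,0,0,0],[0,0,0,0,0,0],[0,0,0,0,0,0],[0,0,0,0,0,0],[0,0,0,0,0,0]]]'

```text
clock: 27.5
eef_pos: [438.2, -322.8, 130.9]
tool_rot: [-1.569, 0.664, -2.949]
force: [-0.7, -0.0, -2.5]
width: 61.3
```

```bash
python3 - <<'E'
from pour import *
import cv2
s=log(); print(s['clock'],s['qpos'].round(2),s['eef_pos'].round(1),s['force'].round(1),s['width'])
print(info(s['eef_pos'],euler(s['tool_rot'])))
a=viewer.get_image("scene"); b=viewer.get_image("top"); print([(round(d['score'],2),np.round(d['location'],3)) for d in viewer.find_in("top","guard_1")],[(round(d['score'],2),np.round(d['location'],3)) for d in viewer.find_in("scene","guard_1")])
cv2.imwrite("pics/p2.png",np.hstack([cv2.resize(a[200:350,370:520],(400,400)),cv2.resize(b[210:330,380:500],(400,400))]))
E
```

```text
27.5 [-0.56  1.48  0.57  2.29  1.63  0.93  0.36] [ 438.2 -322.8  130.9] [-0.7 -0.  -2.5] 61.28359290745719
tip 140 u [ 0.54  0.35 -0.77] mouth [ 454. -293.  105.] bk zmin 80 body zmin 70
[(0.48, array([0.658, 0.558]))] [(0.62, array([0.7  , 0.556])), (0.41, array([0.684, 0.551]))]
```

View pics/p2.png

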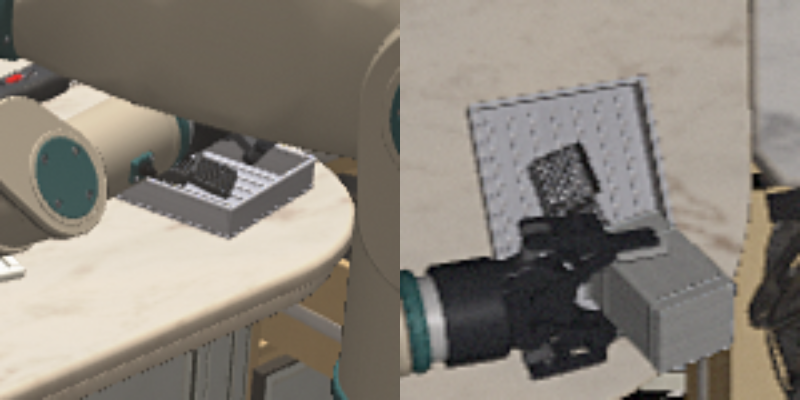

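```bash
python3 - <<'E'
from pour import *
W=[pose(-79,4,-166,tr(-38,-10,112))]
print(info(*W[0])); plan(W,wmax=5)
f=[]
for k in range(12): viewer.get_image("top"); f.append(ctrl.read_state()['force'][2])
print(np.round(f,2),np.mean(f))
E
```

```text
tip 163 u [ 0.19  0.22 -0.96] mouth [ 455. -295.  112.] bk zmin 99 body zmin 82
[[[-0.08, -0.02, 0, 0.12, -0.06, -0.8], [-0.08, -0.02, 0, 0.12, -0.06, -0.8], [-0.07, -0.02, 0, 0.12, -0.05, -0.81], [-0.08, -0.04, 0, 0.12, -0.06, -0.8], [-0.07, -0.04, 0, 0.11, -0.06, -0.8]]]
[-1.85 -2.24 -1.85 -2.17 -2.49 -2.43 -3.09 -2.1  -1.11 -2.81 -1.69 -2.46] -2.190954394761533
```

>>> apply_moves --series '[[[-0.08,-0.02,0,0.12,-0.06,-0.8],[-0.08,-0.02,0,0.12,-0.06,-0.8],[-0.07,-0.02,0,0.12,-0.05,-0.81],[-0.08,-0.04,0,0.12,-0.06,-0.8],[-0.07,-0.04,0,0.11,-0.06,-0.8]]]'

```text
clock: 28.92
eef_pos: [451.4, -319.8, 146.2]
tool_rot: [-1.499, 0.241, -2.932]
force: [-0.3, -0.1, -2.6]
width: 61.6
```

>>> apply_moves --series '[[[0,0.2,0,0,0,0],[0,-0.2,0,0,0,0],[0,0.2,0,0,0,0],[0,-0.2,0,0,0,0],[0,0,0,0,0,0]]]'

```text
clock: 29.55
eef_pos: [450.8, -320.0, 147.4]
tool_rot: [-1.498, 0.244, -2.933]
force: [-0.8, -0.4, -2.2]
width: 61.3
```

```bash
python3 - <<'E'
from pour import *
s=log(); print(s['clock'],s['eef_pos'].round(1),s['force'].round(1),s['width']); print(info(s['eef_pos'],euler(s['tool_rot'])))
# raise, then untip while clear of the tray and go back above the dish
up=s['eef_pos']+[0,0,70]; R=euler(s['tool_rot'])
gb=np.array(g[0])
W=[(up,R,3),pose(-79,0,-90,tr(-30,20,210)),pose(-82,-5,-30,tr(-30,60,215)),(gb+[1,1,120.],Rg)]
q=s['qpos']
for p,r in W:
    p=p if True else 0
for w in W: q,a,b=ik(w[0],w[1],q,P,.5); print(q.round(2),round(a,1),round(b,1),info(w[0],w[1]))
plan(W,vmax=35,wmax=5.7)
E
```

```text
29.55 [ 450.8 -320.   147.4] [-0.8 -0.4 -2.2] 61.28109819372578
tip 163 u [ 0.2   0.22 -0.96] mouth [ 455. -295.  113.] bk zmin 101 body zmin 83Traceback (most recent call last):
  File "<stdin>", line 8, in <module>
ValueError: too many values to unpack (expected 2)
```

```bash
python3 - <<'E'
from pour import *
s=ctrl.read_state(); R=euler(s['tool_rot']); q=s['qpos']; gb=np.array(g[0])
W=[(s['eef_pos']+[0,0,70],R,3),(s['eef_pos']+[0,80,90],R,3),pose(-82,-5,-80,np.array([480,-150,240.])),pose(-90,-10,0,np.array([490,-60,240.])),(gb+[1,1,120.],Rg)]
for w in W: q,a,b=ik(w[0],w[1],q,P,.5); print(q.round(2),round(a,1),round(b,1),info(w[0],w[1]))
plan(W,vmax=35,wmax=5.7)
E
```

```text
[-0.59  1.39  0.68  2.31  1.63  0.94  0.88] 0.0 0.0 tip 163 u [ 0.2   0.22 -0.96] mouth [ 455. -295.  183.] bk zmin 171 body zmin 153
[-0.74  1.3   0.61  2.3   1.4   0.98  1.1 ] 0.0 0.0 tip 163 u [ 0.2   0.22 -0.96] mouth [ 455. -215.  203.] bk zmin 191 body zmin 173
[-0.97  1.25  0.83  2.23  1.05  0.71  0.05] 0.0 0.0 tip 79 u [0.92 0.36 0.19] mouth [ 480. -150.  240.] bk zmin 191 body zmin 188
[-1.09  1.33  0.97  1.91  0.39  0.89 -0.7 ] 0.0 0.0 tip 4 u [0.   0.07 1.  ] mouth [490. -60. 240.] bk zmin 143 body zmin 173
[-0.99  1.31  0.89  1.64  0.22  1.25 -0.64] 0.0 0.0 tip nan u [-0. -0.  1.] mouth [498.  -9. 219.] bk zmin 124 body zmin 156
[[[-0.11, -0.45, 0.03, 0, 0, 0], [-0.12, -0.45, 0.04, 0, 0, 0], [-0.11, -0.45, 0.03, 0, 0, 0], [-0.14, -0.15, -0.51, 0, 0, 0], [-0.14, -0.14, -0.52, 0, 0, 0]]]
[[[-0.14, -0.14, -0.51, 0, 0, 0], [-0.01, 0.01, -0.07, -0.03, 0.11, 0.89], [-0.01, 0.01, -0.08, -0.03, 0.1, 0.9], [-0.01, 0.01, -0.07, -0.02, 0.11, 0.89], [-0.01, 0.01, -0.08, -0.03, 0.1, 0.89]]]
[[[-0.01, 0.01, -0.07, -0.03, 0.11, 0.9], [-0.01, 0.01, -0.08, -0.03, 0.1, 0.89], [0, 0.01, -0.
[... 617 characters left out ...]
0.13, 0.11, -0.04, 0.9], [0.08, 0.01, -0.12, 0.1, -0.03, 0.9]]]
[[[0.08, -0.01, -0.13, 0.11, -0.04, 0.89], [0.08, -0.01, -0.13, 0.11, -0.03, 0.9], [0.07, -0.03, -0.12, 0.11, -0.04, 0.9], [0.08, -0.03, -0.13, 0.11, -0.03, 0.9], [0.06, -0.04, -0.12, 0.1, -0.04, 0.9]]]
[[[0.07, -0.04, -0.13, 0.11, -0.03, 0.9], [0.06, -0.06, -0.12, 0.11, -0.04, 0.89], [0.02, -0.21, -0.33, 0.22, -0.75, 0.17], [0, -0.21, -0.33, 0.22, -0.75, 0.17], [-0.03, -0.23, -0.31, 0.21, -0.76, 0.17]]]pour.py:13: RuntimeWarning: invalid value encountered in arccos
  return 'tip %.0f u %s mouth %s bk zmin %.0f body zmin %.0f'%(np.degrees(np.arccos(u[2])),u.round(2),m.round(0),(m+Q.apply(C))[:,2].min(),(p+R.apply(G))[:,2].min())
```

>>> apply_moves --series '[[[-0.11,-0.45,0.03,0,0,0],[-0.12,-0.45,0.04,0,0,0],[-0.11,-0.45,0.03,0,0,0],[-0.14,-0.15,-0.51,0,0,0],[-0.14,-0.14,-0.52,0,0,0]]]'

```text
clock: 30.18
eef_pos: [450.7, -266.2, 230.5]
tool_rot: [-1.499, 0.244, -2.934]
force: [0.3, 0.8, -2.5]
width: 61.4
```

>>> apply_moves --series '[[[-0.14,-0.14,-0.51,0,0,0],[-0.01,0.01,-0.4,-0.03,0.11,0.89],[-0.01,0.01,-0.4,-0.03,0.1,0.9],[-0.01,0.01,-0.2,-0.02,0.11,0.89],[-0.01,0.01,0,-0.03,0.1,0.89]]]'

```text
clock: 30.8
eef_pos: [444.8, -189.7, 232.0]
tool_rot: [-1.522, 0.624, -2.956]
force: [0.9, 0.3, -3.4]
width: 61.6
```

```bash
python3 - <<'E'
from pour import *
import cv2
s=log(); print(s['clock'],s['qpos'].round(2),s['eef_pos'].round(1),s['force'].round(1),s['width']); print(info(s['eef_pos'],euler(s['tool_rot'])))
a=viewer.get_image("scene"); b=viewer.get_image("top")
cv2.imwrite("pics/p3.png",np.hstack([cv2.resize(a[200:350,370:520],(400,400)),cv2.resize(b[210:330,380:500],(400,400))]))
R=euler(s['tool_rot']); q=s['qpos']; gb=np.array(g[0])
W=[pose(-82,-5,-80,np.array([480,-130,240.])),pose(-90,-10,0,np.array([490,-60,240.])),(gb+[1,1,120.],Rg)]
for w in W: q,a,b=ik(w[0],w[1],q,P,.5); print(q.round(2),round(a,1),round(b,1))
plan(W,vmax=35,wmax=5.8)
E
```

```text
30.8 [-0.87  1.26  0.64  2.26  1.18  0.94  0.93] [ 444.8 -189.7  232. ] [ 0.9  0.3 -3.4] 61.56797454427488
tip 143 u [ 0.53  0.3  -0.8 ] mouth [ 461. -162.  204.] bk zmin 181 body zmin 165
[-1.03  1.27  0.86  2.21  0.94  0.7   0.15] 0.0 0.0
[-1.12  1.37  1.03  1.91  0.31  0.86 -0.61] 0.0 0.0
[-1.02  1.35  0.97  1.64  0.16  1.24 -0.57] 0.0 0.0
[[[-0.01, 0.01, -0.05, -0.03, 0.1, 0.89], [-0.02, 0.01, -0.05, -0.02, 0.11, 0.9], [-0.01, 0.02, -0.05, -0.03, 0.1, 0.89], [-0.01, 0.01, -0.04, -0.03, 0.11, 0.89], [-0.01, 0.02, -0.05, -0.03, 0.1, 0.9]]]
[[[0, 0.01, -0.05, -0.02, 0.11, 0.89], [-0.01, 0.02, -0.05, -0.03, 0.1, 0.89], [0, 0.02, -0.05, -0.03, 0.11, 0.9], [0, 0.01, -0.05, -0.02, 0.1, 0.89], [0.01, 0.02, -0.05, -0.03, 0.11, 0.89]]]
[[[0, 0.02, -0.05, -0.03, 0.1, 0.89], [0.01, 0.02, -0.05, -0.03, 0.11, 0.9], [0.06, 0.05, -0.09, 0.11, -0.04, 0.9], [0.06, 0.05, -0.1, 0.11, -0.03, 0.89], [0.07, 0.05, -0.09, 0.11, -0.04, 0.9]]]
[[[0.07, 0.04, -0.1, 0.11, -0.03, 0.9], [0.07, 0.02, -0.1, 0.1, -0.04, 0.9], [0.07, 0.03, -0.09, 0.11, -0.03, 0.9], [0.08, 0.01, -0.1, 0.11, -0.04, 0.9], [0.07, 0, -0.1, 0.11, -0.03, 0.9]]]
[[[0.08, 0, -0.1, 0.1, -0.04, 0.89], [0.08, -0.02, -0.1, 0.11, -0.03, 0.9], [0.07, -0.02, -0.1, 0.11, -0.04, 0.9], [0.07, -0.02, -0.1, 0.11, -0.03, 0.9], [0.07, -0.04, -0.1, 0.11, -0.04, 0.9]]]
[[[0.06, -0.04, -0.09, 0.11, -0.03, 0.9], [0.06, -0.05, -0.1, 0.1, -0.03, 0.89], [0.02, -0.21, -0.33, 0.22, -0.76, 0.17], [0, -0.22, -0.33, 0.22, -0.75, 0.17], [-0.03, -0.22, -0.32, 0.22, -0.76, 0.17]]]
```

View pics/p3.png

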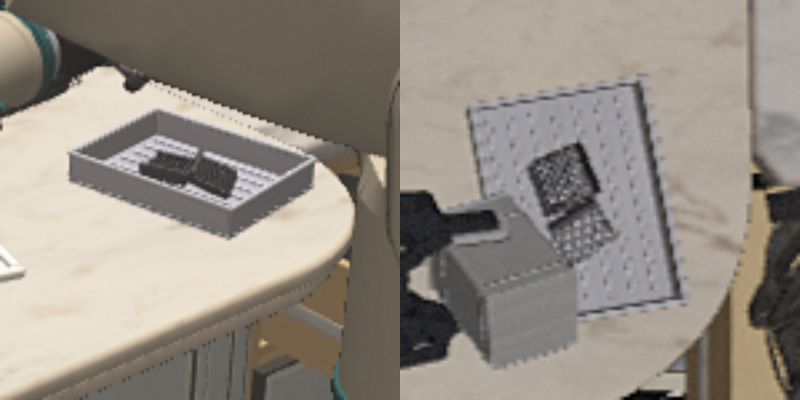

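>>> apply_moves --series '[[[-0.01,0.01,-0.05,-0.03,0.1,0.89],[-0.02,0.01,-0.05,-0.02,0.11,0.9],[-0.01,0.02,-0.05,-0.03,0.1,0.89],[-0.01,0.01,-0.04,-0.03,0.11,0.89],[-0.01,0.02,-0.05,-0.03,0.1,0.9]]]'

```text
clock: 31.52
eef_pos: [447.1, -178.3, 231.9]
tool_rot: [-1.591, 1.09, -3.029]
force: [0.6, -1.0, -1.8]
width: 61.1
```

>>> apply_moves --series '[[[0,0.01,-0.05,-0.02,0.11,0.89],[-0.01,0.02,-0.05,-0.03,0.1,0.89],[0,0.02,-0.05,-0.03,0.11,0.9],[0,0.01,-0.05,-0.02,0.1,0.89],[0.01,0.02,-0.05,-0.03,0.11,0.89]]]'

```text
clock: 32.15
eef_pos: [449.3, -165.4, 231.1]
tool_rot: [-2.944, 1.503, 1.9]
force: [-0.3, 0.6, -2.5]
width: 61.4
```

>>> apply_moves --series '[[[0,0.02,-0.05,-0.03,0.1,0.89],[0.01,0.02,-0.05,-0.03,0.11,0.9],[0.06,0.05,-0.09,0.11,-0.04,0.9],[0.06,0.05,-0.1,0.11,-0.03,0.89],[0.07,0.05,-0.09,0.11,-0.04,0.9]]]'

```text
clock: 32.78
eef_pos: [458.3, -144.4, 225.0]
tool_rot: [1.767, 1.11, 0.278]
force: [0.5, 1.0, -2.5]
width: 61.2
```

>>> apply_moves --series '[[[0.07,0.04,-0.1,0.11,-0.03,0.9],[0.07,0.02,-0.1,0.1,-0.04,0.9],[0.07,0.03,-0.09,0.11,-0.03,0.9],[0.08,0.01,-0.1,0.11,-0.04,0.9],[0.07,0,-0.1,0.11,-0.03,0.9]]]'

```text
clock: 33.4
eef_pos: [471.0, -117.8, 215.6]
tool_rot: [1.707, 0.647, 0.129]
force: [-0.2, 0.2, -2.0]
width: 62.0
```

>>> apply_moves --series '[[[0.08,0,-0.1,0.1,-0.04,0.89],[0.08,-0.02,-0.1,0.11,-0.03,0.9],[0.07,-0.02,-0.1,0.11,-0.04,0.9],[0.07,-0.02,-0.1,0.11,-0.03,0.9],[0.07,-0.04,-0.1,0.11,-0.04,0.9]]]'

```text
clock: 34.02
eef_pos: [484.4, -91.0, 205.8]
tool_rot: [1.726, 0.184, 0.034]
force: [-0.4, -0.7, -2.4]
width: 61.4
```

```bash
python3 - <<'E'
from pour import *
import cv2
s=log(); print(s['clock'],s['qpos'].round(2),s['eef_pos'].round(1),s['tool_rot'].round(3),s['force'].round(1),s['width']); print(info(s['eef_pos'],euler(s['tool_rot'])))
b=viewer.get_image("top"); 
print([(round(d['score'],2),np.round(d['location']*np.array([640,480]))) for d in viewer.find_in("top","guard_1")])
a=viewer.get_image("scene"); print([(round(d['score'],2),np.round(d['location']*np.array([640,480]))) for d in viewer.find_in("scene","guard_1")])
m=proj("top",np.array([s['eef_pos']+euler(s['tool_rot']).apply(rel)]))[0]; print(m); c,r=m.astype(int)
cv2.imwrite("pics/p4.png",np.hstack([cv2.resize(b[r-25:r+25,c-25:c+25],(390,600),interpolation=2)[:400],cv2.resize(b[225:325,400:500],(400,400),interpolation=2)]) )
cv2.imwrite("pics/p4s.png",a)
R=euler(s['tool_rot']); gb=np.array(g[0])
plan([pose(-90,-10,0,np.array([490,-60,240.])),(gb+[1,1,120.],Rg)],vmax=35,wmax=5.8)
E
```

```text
34.025 [-1.09  1.32  0.97  1.96  0.43  0.87 -0.55] [484.4 -91.  205.8] [1.726 0.184 0.034] [-0.4 -0.7 -2.4] 61.41456772525093
tip 12 u [0.18 0.09 0.98] mouth [490. -70. 242.] bk zmin 141 body zmin 167
[(0.7, array([434., 276.])), (0.68, array([361., 269.])), (0.67, array([431., 259.])), (0.49, array([420., 264.]))]
[(0.63, array([446., 266.])), (0.44, array([434., 265.])), (0.36, array([354., 297.]))]
[360.84339563 266.98815617]
[[[0.07, -0.04, -0.1, 0.11, -0.02, 0.92], [0.06, -0.04, -0.11, 0.11, -0.03, 0.91], [0.03, -0.21, -0.33, 0.22, -0.75, 0.17], [0, -0.22, -0.32, 0.22, -0.75, 0.17], [-0.03, -0.22, -0.32, 0.21, -0.76, 0.17]]]
```

View pics/p4.png

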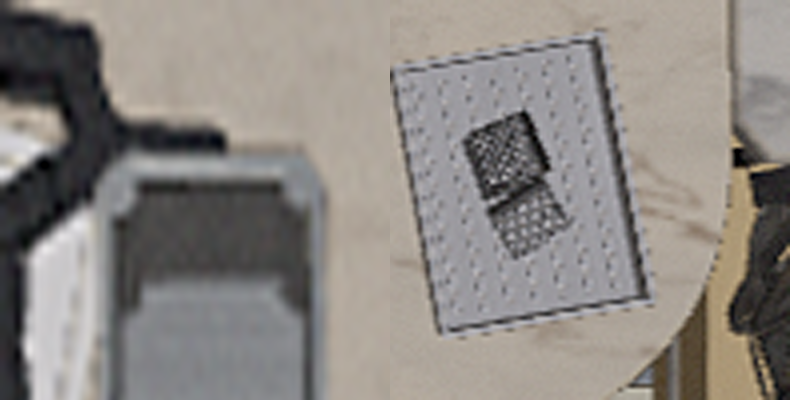

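>>> apply_moves --series '[[[0.07,-0.04,-0.1,0.11,-0.02,0.92],[0.06,-0.04,-0.11,0.11,-0.03,0.91],[0.03,-0.21,-0.33,0.22,-0.75,0.17],[0,-0.22,-0.32,0.22,-0.75,0.17],[-0.03,-0.22,-0.32,0.21,-0.76,0.17]]]'

```text
clock: 34.85
eef_pos: [494.7, -25.2, 180.2]
tool_rot: [1.816, -0.003, -0.246]
force: [0.7, -0.3, -2.0]
width: 61.4
```

>>> apply_moves --series '[[[0,0,0,0,0,0],[0,0,0,0,0,0],[0,0,0,0,0,0],[0,0,0,0,0,0],[0,0,0,0,0,0]]]'

```text
clock: 35.48
eef_pos: [495.5, -25.5, 180.4]
tool_rot: [1.815, -0.005, -0.241]
force: [0.9, -0.9, -2.4]
width: 61.3
```

```bash
python3 - <<'E'
from pour import *
s=log(); print(s['clock'],s['qpos'].round(2),s['eef_pos'].round(1),s['tool_rot'].round(3),s['force'].round(1),s['width'])
gb=np.array(g[0])+[1.3,.9,0]
plan([(gb+[0,0,90.],Rg,3),(gb+[0,0,12],Rg,7)])
E
```

```text
35.475 [-1.01  1.31  0.93  1.66  0.19  1.24 -0.6 ] [495.5 -25.5 180.4] [ 1.815 -0.005 -0.241] [ 0.9 -0.9 -2.4] 61.29675400415028
[[[0, -0.19, 0.05, 0, -0.01, -0.01], [-0.01, -0.2, 0.06, 0, 0, 0], [0, -0.19, 0.05, 0, -0.01, -0.01], [0, -0.22, 0.05, 0, 0, 0], [0, -0.22, 0.06, 0, 0, 0]]]
[[[0, -0.21, 0.05, 0, 0, 0], [0, -0.22, 0.06, 0, 0, 0], [0, -0.21, 0.05, 0, 0, 0], [0, -0.22, 0.05, 0, 0, 0], [0, -0.22, 0.06, 0, 0, 0]]]
```

>>> apply_moves --series '[[[0,-0.19,0.05,0,-0.01,-0.01],[-0.01,-0.2,0.06,0,0,0],[0,-0.19,0.05,0,-0.01,-0.01],[0,-0.22,0.05,0,0,0],[0,-0.22,0.06,0,0,0]]]'

```text
clock: 36.1
eef_pos: [495.3, -26.2, 126.6]
tool_rot: [1.815, -0.003, -0.243]
force: [0.6, -0.4, -3.0]
width: 61.5
```

>>> apply_moves --series '[[[0,-0.21,0.05,0,0,0],[0,-0.22,0.06,0,0,0],[0,-0.21,0.05,0,0,0],[0,-0.22,0.05,0,0,0],[0,-0.22,0.06,0,0,0]]]'

```text
clock: 36.72
eef_pos: [495.5, -26.2, 71.2]
tool_rot: [1.815, -0.003, -0.243]
force: [-0.4, 0.0, -2.8]
width: 61.4
```

```bash
python3 - <<'E'
from pour import *
f=[];p=[];r=[]
import cv2
for k in range(4):
    im=viewer.get_image("wrist" if k==0 else "top"); s=ctrl.read_state(); p.append(s['eef_pos']); r.append(s['tool_rot'])
    if k==0: cv2.imwrite("pics/w5.png",im)
p=np.mean(p,0); R=euler(np.mean(r,0)); print(s['clock'],p.round(1),np.mean(r,0).round(4),info(p,R), s['force'].round(1))
gb=np.array(g[0])+[1.3,.9,0]; plan([(gb+[0,0,3],Rg,5)],start=(p,R))
E
```

```text
36.925 [495.1 -26.3  70.8] [ 1.8149e+00 -1.8000e-03 -2.4300e-01] tip 0 u [ 0. -0.  1.] mouth [499.  -9. 110.] bk zmin 15 body zmin 47 [-0.1 -0.  -1.8]
[[[0, -0.03, 0.01, 0, 0, 0], [0, -0.03, 0, 0, 0, 0], [0, -0.03, 0.01, 0, 0, 0], [0, -0.03, 0.01, 0, 0, 0.01], [0, -0.03, 0, -0.01, 0.01, 0]]]
```

>>> apply_moves --series '[[[0,-0.03,0.01,0,0,0],[0,-0.03,0,0,0,0],[0,-0.03,0.01,0,0,0],[0,-0.03,0.01,0,0,0],[0,-0.03,0,0,0,0]]]'

```text
clock: 37.55
eef_pos: [495.5, -25.9, 64.2]
tool_rot: [1.815, -0.003, -0.243]
force: [0.2, -0.3, -2.4]
width: 61.3
```

>>> apply_moves --series '[[[0,-0.02,0,0,0,0],[0,-0.02,0,0,0,0],[0,0,0,0,0,0],[0,0,0,0,0,0],[0,0,0,0,0,0]]]'

```text
clock: 38.17
eef_pos: [495.6, -25.4, 62.4]
tool_rot: [1.815, -0.003, -0.243]
force: [0.8, 0.3, -1.7]
width: 61.4
```

>>> apply_moves --series '[[[0,-0.02,0,0,0,0],[0,-0.02,0,0,0,0],[0,0,0,0,0,0],[0,0,0,0,0,0],[0,0,0,0,0,0]]]'

```text
clock: 38.8
eef_pos: [495.8, -25.0, 60.4]
tool_rot: [1.815, -0.003, -0.243]
force: [0.1, 0.3, -2.5]
width: 61.3
```

>>> apply_moves --series '[[[0,-0.02,0,0,0,0],[0,0,0,0,0,0],[0,0,0,0,0,0],[0,0,0,0,0,0],[0,0,0,0,0,0]]]'

```text
clock: 39.42
eef_pos: [495.8, -24.9, 60.3]
tool_rot: [1.814, -0.003, -0.243]
force: [-0.4, 0.2, 4.3]
width: 61.4
```

>>> apply_moves --series '[[[0,0,0,0,0,0],[0,0,0,0,0,0],[0,0,0,0,0,0],[0,0,0,0,0,0],[0,0,0,0,0,0]]]' --claw 1

```text
clock: 40.05
eef_pos: [495.8, -24.7, 59.4]
tool_rot: [1.815, -0.003, -0.243]
force: [-0.7, 0.4, 0.4]
width: 85.2
```

>>> apply_moves --series '[[[0,0,-0.2,0,0,0],[0,0,-0.5,0,0,0],[0,0,-0.6,0,0,0],[0,0,-0.6,0,0,0],[0,0,-0.3,0,0,0]]]'

```text
clock: 40.67
eef_pos: [522.4, 81.3, 86.3]
tool_rot: [1.817, -0.003, -0.24]
force: [-0.1, -0.0, -0.5]
width: 85.3
```

>>> apply_moves --series '[[[0,0.5,-0.2,0,0,0],[0,0.6,-0.2,0,0,0],[0,0.5,-0.1,0,0,0],[0,0,0,0,0,0],[0,0,0,0,0,0]]]'

```text
clock: 41.3
eef_pos: [521.9, 83.6, 169.5]
tool_rot: [1.816, -0.002, -0.244]
force: [1.0, 0.9, -0.9]
width: 85.3
```

```bash
python3 - <<'E'
from pour import *
import cv2
s=log(); print(s['clock'],s['eef_pos'].round(1),s['force'].round(1),s['width'])
w=viewer.get_image("wrist"); b=viewer.get_image("top"); a=viewer.get_image("scene")
def c(im,x,y,w,h,W,H): return cv2.resize(im[y:y+h,x:x+w],(W,H),interpolation=cv2.INTER_CUBIC)
for n in ("top","scene","wrist"): print(n,[(l,[(round(d['score'],2),np.round(np.array(d['location'])*[640,480])) for d in viewer.find_in(n,l)[:1]]) for l in ("beaker","drip_dish")])
out=np.zeros((600,800,3),np.uint8)
out[:300,:400]=c(b,295,225,80,60,400,300); out[:300,400:]=c(a,310,230,80,60,400,300)
out[300:,:400]=cv2.resize(w,(400,300)); out[300:,400:]=c(a,390,225,100,75,400,300)
cv2.imwrite("pics/f.png",out)
E
```

```text
41.3 [521.9  83.6 169.5] [ 1.   0.9 -0.9] 85.29858228908572
top [('beaker', [(0.94, array([330., 265.]))]), ('drip_dish', [(0.55, array([322., 278.]))])]
scene [('beaker', [(0.87, array([354., 281.]))]), ('drip_dish', [(0.69, array([348., 304.]))])]
wrist [('beaker', [(0.64, array([322., 104.]))]), ('drip_dish', [(0.84, array([311.,  23.]))])]
```

View pics/f.png

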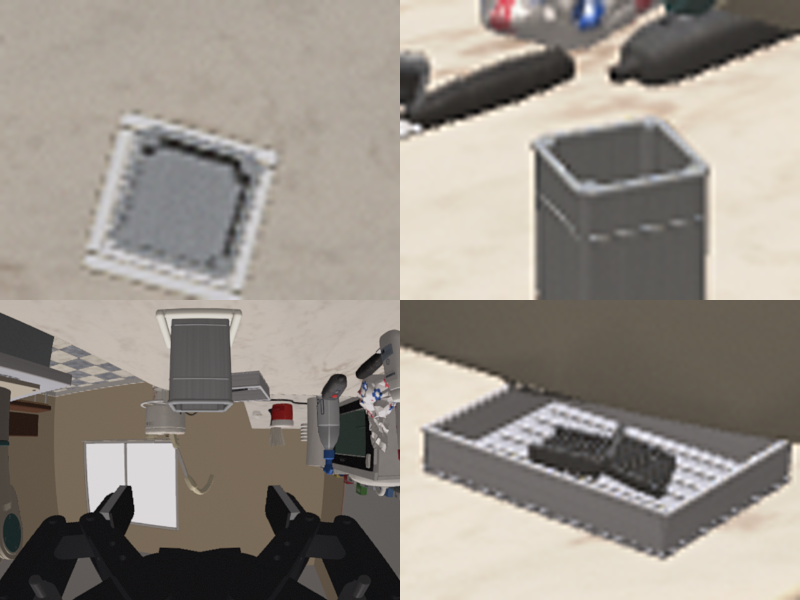

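The last picture shows the empty beaker upright and centred in the dish, the guards at rest in the tray, and the gripper clear.

```bash
python3 -c "
from cell import ctrl; print(ctrl.finish_job())"
```

```text
the job is handed in; nothing more can be done
None
```

The job is done and handed in at about 41.5 s of the 72 s allowed, with no verdict reported. The guards are in the drying tray and the empty beaker stands upright in the drip dish.

I lifted the beaker out of the bath from above and stood it in the dish for a moment so I could re-grip it from the side. I then tipped it over the tray to about 140° and on to 163°, with its mouth at about 105–113 mm. Finally I lowered it back into the dish until light contact and let go.

**Last checks:**
- **Beaker:** it looks empty and upright, and sits inside the dish recess. Floor contact came at the same tool height as the first time (60.3 against 60.2 mm), so it is flat on the floor. My estimate is that it is centred to within about 1–2 mm. The camera readings for the dish differed by about 2 mm.
- **Guards:** only two are clearly visible in the tray pictures; the third seems to lie partly under them, and the detector's low-score hits are no firm count. The smooth bare bottom of the beaker and its held weight (about 2.2–2.5 N, from a noisy force reading) agree that all three came out.
- **Other things on the counter:** no move came near the bottle, clipper or trimmer. I did not re-measure where they stand.

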